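# Tighten the retaining ring of a furnace sight glass with a two-pin spanner

### The job

Take the two-pin spanner with the wider pins from its wooden stand, engage both pins in the two holes of the loose brass ring recessed in the sight-glass port, and turn the ring gently clockwise (seen from above) until it is fully home against its stop; the glass under it is brittle, so never press or twist hard. Then put the spanner back upright in the stand it came from, let go, and leave everything else where it is.

Things in the scene. Friction and masses are not known exactly. Their poses are not given: they have to be found in the camera images.
- housing: Sight-glass port, fixed to the table: a grey 130 x 130 x 12 mm flange with an upright aluminium tube, 110 mm outside diameter, bore 84 mm, rim 50 mm above the table. Origin: centre of its underside, on the tube's axis; z up; x and y along the flange's edges.
- ring_centre (a point): On the port's axis, level with the brass ring's upper face, 44 mm above the table, 6 mm below the rim; fixed to the housing (same axes), does not turn. Ring: about 76 mm outside, 36 mm inside, with two blind holes, 8.5 mm diameter, 7.5 mm deep, opposite each other, 27 mm from the axis. The glass pane lies below.
- port_top (a point): On the port's axis at the rim, 50 mm above the table. The direction of the ring's holes is not measured: see it, or feel for it with the pins resting on the ring's face (3 to 6 N does not drag the ring). With the ring home the line through the holes is within 0.26 rad of the housing's x axis, either way; at joint value q it lies -q rad counter-clockwise (from above) of there.
- ring (a joint): Ring angle: 0 is home against a hard stop, negative is loose (starts -0.75 to -0.4 rad); grows clockwise seen from above. Friction 0.25 N m, damping 0.05 N m s/rad; at the stop the torque rises steeply. Pin and press forces that stay below about 40 N in all do the ring and glass no harm.
- spanner: Wide two-pin spanner, loose, steel, 0.22 to 0.42 kg, upright. Origin: midway between its pin tips; z up the handle, x from pin to pin. Pins 6 mm diameter, 8 mm long, 54 mm apart (x = +-27 mm). Crossbar 67 x 24 x 10 mm (z 7 to 17 mm), round neck 16 mm diameter (z 17 to 37), square handle 24 x 24 mm, faces along x and y (z 37 to 87).
- spanner_grip (a point): Centre of the wide spanner's square handle, 62 mm above the pin tips; axes as the spanner's.
- spanner_foot (a point): On the wide spanner midway between its pins, 8 mm above the pin tips, 1 mm above the crossbar's underside. With the pins fully in the holes it is within 1.5 mm of the height of ring_centre; with the tips resting on the ring's face it is 8 mm above.
- stand_seat (a point): Wide spanner's wooden stand, fixed: 96 x 52 mm, 24 mm high, with a pocket 76 x 32 mm, open at the top, whose ledges, 16 mm above the table, carry the crossbar; a 12 mm wide groove along x, 10 mm deeper, takes the pins. The point: centre of the pocket at ledge height, z up, x along the pocket.
- narrow_grip (a point): Handle centre of the other spanner, a bystander of the same form with a 45 mm crossbar and pins only 32 mm apart, in a stand of its own of the same size; it does not fit the ring. The stands' places may be swapped.
- vase: Bystander: small clear glass vase, 125 mm tall, standing on the fire brick. Leave it where it is.
- dish: Bystander: white ceramic dish, 100 mm across, 22 mm tall. Leave it where it is.
- tin: Bystander: plain steel can, 60 mm across, 80 mm tall. Leave it where it is.
- brush: Bystander: hand brush lying on the table. Leave it where it is.
- block_paddle: Bystander: dark wooden paddle, 18 mm thick, lying on the table. Leave it where it is.
- weight: Bystander: steel disc weight, 48 mm across, 30 mm tall. Leave it where it is.
Not all that is in view belongs to the job. What is shaped like the spanner but pink is not meant. What is shaped like the part that bears stand_seat but red is not meant.

How it is judged:
By the outcome, as a careful person would: the job done as asked, in the order asked, and still so for the second after the job is handed in, with the robot touching nothing.
It also fails if it takes over 72 s, if anything falls off the work surface, if the arm or the gripper's body presses on something with over 40 N, if the wrist force passes 120 N, or if a joint passes its speed limit or range.

### The arm

A 7-joint arm with a two-finger parallel gripper is mounted at the origin on the work surface. World frame = base frame: x ahead of the robot, y to its left, z up, the work surface at z = 0. Lengths are in m, angles in rad, forces in N, time in s.
With the tool pointing down it reaches from about 0.425 to 0.875 m from the base axis. Payload 4.7 kg.
Tool frame: the origin (TCP) lies on the centre line of the jaws, within the pads' length; the fingertips stand 19 mm ahead of it and the grasp point (between the pads) is the TCP; x points along the fingers, z is the direction in which the jaws open and shut, and the axes are right-handed (so a half turn about x gives the same grasp; the last joint's range is limited). The gripper opens to 87 mm and grips with 3 to 60 N. Pads are 19 mm wide; open, the fingers measure 117 mm over their backs; the gripper's body (75 mm by 190 mm) begins 51 mm behind the grasp point.
Start: joints at [1.298, 0.321, -0.07, 1.45, 0.023, 1.371, -0.057], TCP at [0.184, -0.623, 0.202] pointing down, gripper open.
Joint ranges: [-2.86, 2.86], [-0.3, 2.09], [-1.38, 1.24], [0.06, 2.45], [-1.56, 4.7], [0.09, 2.05], [-2.69, 2.69]. Speed limits (rad/s): [2.57, 2.57, 3.14, 3.14, 3.14, 3.14, 3.14].

### API

Orientations are given as a rotation vector (axis times angle).
In Python, from bench import get_state, get_image, camera_info, close_job gives the robot as it stands.
- The arm moves only by the tool jog_arm, never from a script. Its argument "targets" is a list of rows, each a list of 7 numbers: the turn, a rotation vector about the tool's x, y, z in degrees, then the shift along the tool's x, y, z in cm, then the finger opening in cm, from 0 to 8.7. In form: [[wx, wy, wz, tx, ty, tz, jaw], ...]. A call has 1 to 10 rows; each row shifts and turns the commanded pose from where the row before left it, along the tool's axes as they then stand; what a row does not reach is not made up. A row lasts 1/8 s, in which the tool goes at most 62.5 mm and 10.7 degrees, less where a joint would pass 70% of its speed; a pose out of reach is approached as far as the arm can. A call is refused whole if a number of a shift passes 6.25 or a number of a turn 10.7, either way. A call with a gripper value outside its range is refused whole. The fingers move at their own pace and stop on an object; "squeeze" is the grip in N (left out, the last holds). Time passes only in rows, so rows that do not move let the fingers close. It gives the time, the measured TCP pose, the force and the opening at its end, in the units of the state.
- get_state(): the state, without advancing time (a new reading comes with each control period).
- get_image(name): name is "scene" or "side" or "wrist"; returns (picture, depth): 480x640x3 uint8, red, green, blue; 480x640 float32, m along the optical axis (not along the pixel's ray), 0 where there is no reading.
- camera_info(name): a dict with "intrinsics" (3x3 intrinsics, pixels), "k1" (the pictures are not rectified: a ray, as slopes to the right and down, at radius r is drawn at 1 + k1 r^2 times it, then the intrinsics apply), "world_from_camera" (4x4, takes a point from camera to world coordinates); the wrist camera has in their place "mount" (4x4, takes a point from camera to tool coordinates, whose origin is the TCP and whose axes are the tool frame's). Camera axes: x right, y up, looking along -z (the intrinsics and any distortion apply to the point x, -y, -z); pixel columns grow to the right and rows downward; lengths in m; the calibration is good to about 2 mm. A picture is of the moment at which its call begins: read the wrist's pose just before it. camera_info takes no time and is no camera call.
- close_job(): hands the job in, once; it reports no verdict.
The state is a dict: "time": time; "joint_positions": joint angles; "qd": joint speeds; "joint_torque": joint torques, N m; "position": TCP position; "tool_rot": TCP orientation; "ft_force": force on the tool from outside, world axes, zero at the start; "torque": the same for the moment, N m; "grip_width": opening from 0.0 (shut) to 1.0 (fully open).
Only numpy, scipy, OpenCV 4.12 (cv2) and the standard library are available. Lean on these libraries where they do the work, as an engineer would, in place of code of your own. Each camera call takes 0.05 s, during which the arm holds its last target.

## Working session

There is one attempt and no reset: what is moved stays moved. The work goes in short steps, Python scripts to look and compute and a tool call to move; the robot and the scene stay as the last step left them, time stands still between calls to the robot, and variables do not carry over. Pictures are saved under pics/ and viewed, and the job is handed in when it is done.

Besides the shell and the picture viewer there is one more tool, called after "Request:" as a command line: name --pt "numbers of a row" for each row, then --argument value for the rest. jog_arm: Moves the arm, as the interface text tells. Its arguments: {"type":"object","properties":{"targets":{"type":"array"},"squeeze":{"type":"number"}},"required":["targets"]}

```bash
ls; mkdir -p pics; python3 - <<'E'
from bench import *
import cv2,numpy as np
s=get_state();print(s)
for n in ["scene","side","wrist"]:
    i=camera_info(n);print(n,i)
    p,d=get_image(n);cv2.imwrite(f"pics/{n}0.png",p[:,:,::-1]);np.savez(f"pics/{n}0.npz",p=p,d=d)
E
```

```text
pics
{'time': 0.0, 'joint_positions': array([ 1.29812395,  0.32181504, -0.07011962,  1.45166253,  0.02263535,
        1.37078468, -0.05688131]), 'qd': array([ 0.00119264,  0.00014186,  0.00121613,  0.00031194,  0.00034166,
       -0.00108457,  0.00025301]), 'joint_torque': array([-7.59193881e-04, -4.91289139e+01, -4.04056907e-01, -3.12527740e+01,
       -6.39858632e-02,  4.37482435e-02,  1.63453824e-04]), 'position': array([ 0.18365122, -0.62290797,  0.20057326]), 'tool_rot': array([ 0.99641444,  1.33297399, -0.99470563]), 'ft_force': array([ 0.93372139,  0.5685298 , -0.38618156]), 'torque': array([-0.03014393,  0.03551553, -0.00826716]), 'grip_width': 1.0026747206282485}
scene {'intrinsics': array([[562.26407076,   0.        , 306.32616504],
       [  0.        , 562.26407076, 239.17258528],
       [  0.        ,   0.        ,   1.        ]]), 'k1': -0.01389556635921113, 'world_from_camera': array([[-0.87673248, -0.27503583,  0.39458264,  1.00825603],
       [ 0.48042923, -0.46157631,  0.74574464,  0.84322542],
       [-0.0229765 ,  0.84338758,  0.53681419,  0.67749949],
       [ 0.
[... 376 characters left out ...]
75911 ,  0.80099091],
       [-0.01939651,  0.83442218,  0.55078435,  0.62666436],
       [ 0.        ,  0.        ,  0.        ,  1.        ]])}
wrist {'intrinsics': array([[379.67048924,   0.        , 318.46587179],
       [  0.        , 379.67048924, 234.11491095],
       [  0.        ,   0.        ,   1.        ]]), 'k1': -0.08121567825904769, 'mount': array([[ 1.12804363e-03,  2.68759239e-01, -9.63206727e-01,
        -1.82756073e-01],
       [ 2.43803312e-03,  9.63203738e-01,  2.68761260e-01,
         7.29228874e-02],
       [ 9.99996392e-01, -2.65150433e-03,  4.31291917e-04,
         4.48373391e-04],
       [ 0.00000000e+00,  0.00000000e+00,  0.00000000e+00,
         1.00000000e+00]])}
```

View pics/scene0.png

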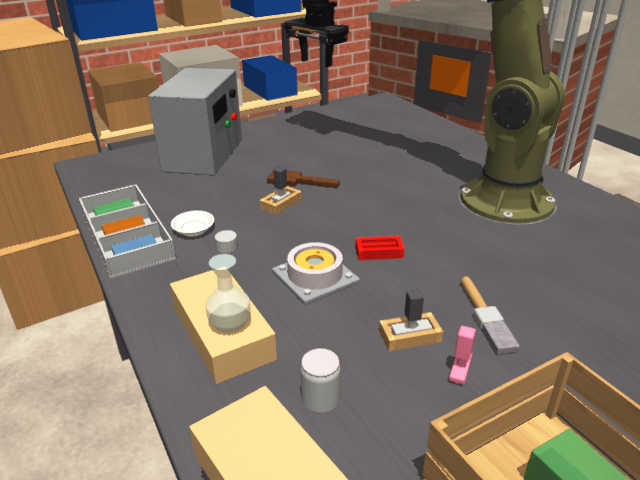

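View pics/side0.png

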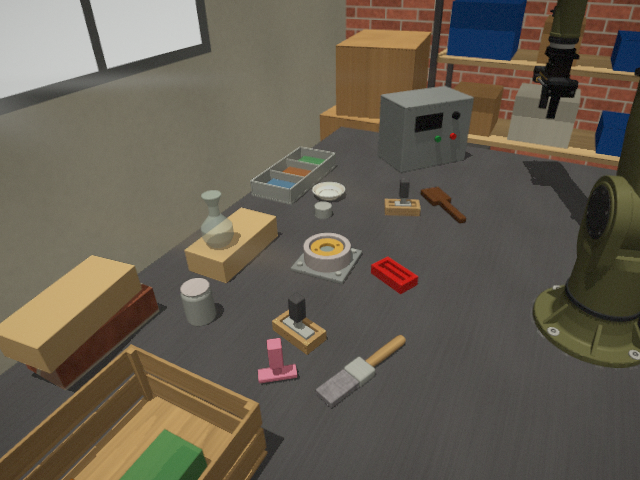

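View pics/wrist0.png

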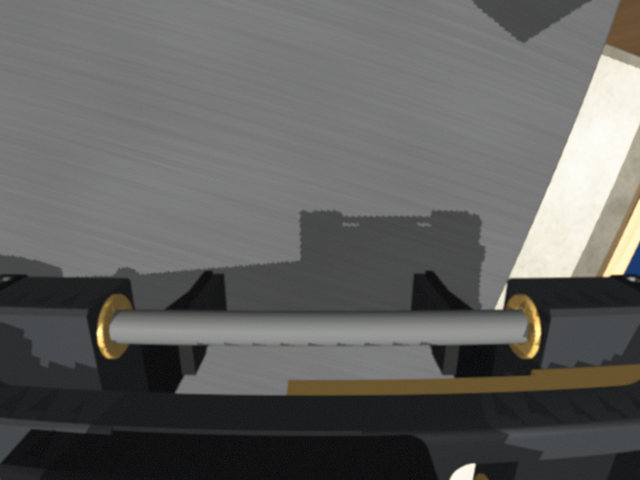

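The scene shows the port at (315,270), and stands at (411,325) and (281,195). The pink and red decoys are at (463,355) and (380,247). Next I'll compute positions from the depth.

```bash
cat > h.py <<'E'
import numpy as np,cv2
from scipy.spatial.transform import Rotation as R
from bench import *
def und(info,uv):
    K=info["intrinsics"];uv=np.atleast_2d(uv).astype(float)
    n=np.c_[(uv[:,0]-K[0,2])/K[0,0],(uv[:,1]-K[1,2])/K[1,1]]
    a=n.copy()
    for _ in range(8): a=n/(1+info["k1"]*(a**2).sum(1,keepdims=True))
    return a
def T(info,st=None):
    if "world_from_camera" in info: return info["world_from_camera"]
    M=np.eye(4);M[:3,:3]=R.from_rotvec(st["tool_rot"]).as_matrix();M[:3,3]=st["position"]
    return M@info["mount"]
def cloud(info,d,st=None):
    v,u=np.mgrid[:480,:640];a=und(info,np.c_[u.ravel(),v.ravel()]);z=d.ravel()
    P=np.c_[a[:,0]*z,-a[:,1]*z,-z]
    M=T(info,st);W=P@M[:3,:3].T+M[:3,3];W[z<=0]=np.nan
    return W.reshape(480,640,3)
def ray_z(info,uv,z,st=None):
    a=und(info,uv);M=T(info,st);D=np.c_[a[:,0],-a[:,1],-np.ones(len(a))]@M[:3,:3].T;o=M[:3,3]
    return o+D*((z-o[2])/D[:,2])[:,None]
def proj(info,W,st=None):
    M=np.linalg.inv(T(info,st));P=np.atleast_2d(W)@M[:3,:3].T+M[:3,3]
    a=np.c_[P[:,0]/-P[:,2],-P[:,1]/-P[:,2]];a=a*(1+info["k1"]*(a**2).sum(1,keepdims=True))
    K=info["intrinsics"];return np.c_[a[:,0]*K[0,0]+K[0,2],a[:,1]*K[1,1]+K[1,2]]
E
python3 - <<'E'
from h import *
for n,boxes in dict(scene=dict(near=(375,280,450,355),far=(255,160,310,215),port=(265,235,365,300)),side=dict(near=(265,285,335,355),far=(380,170,425,220),port=(285,225,365,285))).items():
    f=np.load(f"pics/{n}0.npz");i=camera_info(n);W=cloud(i,f["d"])
    tiles=[]
    for k,(a,b,c,e) in boxes.items():
        w=W[b:e,a:c].reshape(-1,3);w=w[np.isfinite(w[:,0])]
        s=w[w[:,2]>.006 ];print(n,k,"n",len(s),"zmax",w[:,2].max().round(3),"zmed low",np.median(w[:,2]).round(3))
        for lo,hi in [(.007,.03),(.035,.06),(.06,.12)]:
            q=s[(s[:,2]>lo)&(s[:,2]<hi)]
            if len(q)>10:
                r=cv2.minAreaRect(q[:,:2].astype(np.float32)*1000);print("  ",lo,hi,len(q),q.mean(0).round(4),np.array(r[0]).round(1),np.array(r[1]).round(1),round(r[2],1))
        tiles.append(cv2.resize(f["p"][b:e,a:c,::-1],(400,400),interpolation=cv2.INTER_CUBIC))
    cv2.imwrite(f"pics/{n}crop.png",cv2.resize(np.hstack(tiles),(798,266)))
E
```

```text
scene near n 2117 zmax 0.1 zmed low 0.003
   0.007 0.03 1505 [0.5153 0.2832 0.0226] [508.9 276.4] [58.1 98.7] 74.1
   0.035 0.06 117 [0.5134 0.2848 0.0498] [513.6 283.4] [16.3 28.3] 44.5
   0.06 0.12 435 [0.5131 0.2827 0.0838] [509.  277.6] [28.7 25.5] 72.9
scene far n 1275 zmax 0.1 zmed low 0.004
   0.007 0.03 946 [ 0.466  -0.2931  0.0198] [ 464.1 -314.1] [215.  113.3] 46.3
   0.035 0.06 76 [ 0.49   -0.2643  0.0501] [ 490.7 -263.1] [21.3 29.4] 65.9
   0.06 0.12 215 [ 0.489  -0.2645  0.082 ] [ 488.3 -270.4] [26.3 30.2] 25.5
scene port n 3373 zmax 0.056 zmed low 0.01
   0.007 0.03 1485 [0.5682 0.0661 0.0165] [526.8  42.5] [215.6 131.4] 0.6
   0.035 0.06 1670 [0.5695 0.0463 0.047 ] [567.7  42.9] [111.1 109.1] 69.6
side near n 1845 zmax 0.099 zmed low 0.001
   0.007 0.03 1125 [0.5026 0.2859 0.0216] [510.7 276.6] [54.3 99.4] 74.5
   0.035 0.06 104 [0.5054 0.2844 0.051 ] [506.1 285. ] [30.4 16.2] 27.8
   0.06 0.12 584 [0.4989 0.3252 0.0834] [500.4 331.7] [ 30.1 135.7] 9.6
side far n 747 zmax 0.099 zmed low 0.002
   0.007 0.03 521 [ 0.4854 -0.2709  0.0199] [ 507.9 -381.2] [102.6 297.4] 10.0
   0.035 0.06 57 [ 0.484  -0.2631  0.0496] [ 486.  -267.2] [23.6 19.2] 23.4
   0.06 0.12 148 [ 0.4852 -0.2641  0.083 ] [ 486.7 -269.1] [24.2 28.2] 21.8
side port n 2278 zmax 0.053 zmed low 0.003
   0.007 0.03 950 [0.5493 0.0737 0.0149] [566.7  41. ] [130.7 134. ] 3.5
   0.035 0.06 1168 [0.5648 0.0462 0.0458] [567.1  42.4] [108.7 110.4] 32.1
```

```bash
python3 - <<'E'
from h import *
f=np.load("pics/scene0.npz")
a=cv2.resize(f["p"][280:355,375:450,::-1],(400,400),interpolation=cv2.INTER_CUBIC)
b=cv2.resize(f["p"][160:215,255:310,::-1],(400,400),interpolation=cv2.INTER_CUBIC)
cv2.imwrite("pics/c2.png",np.hstack([a,b]))
E
```

```text
(no output)
```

View pics/c2.png

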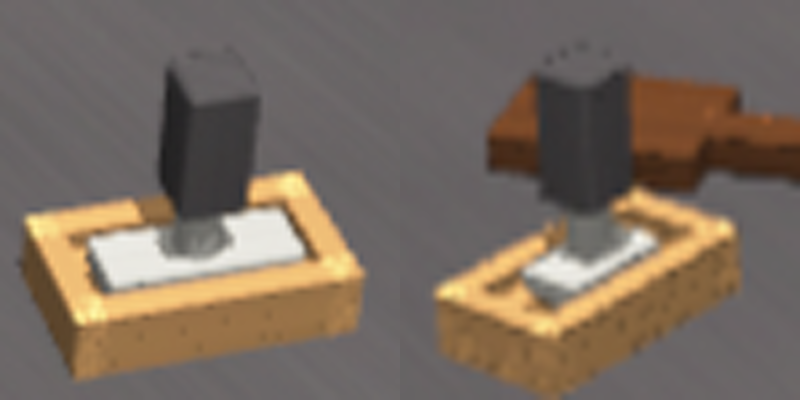

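View pics/sidecrop.png

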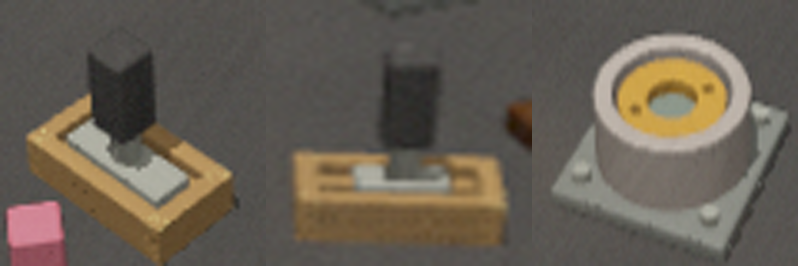

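The near stand, around (0.510, 0.277), holds the wide spanner: its crossbar fills the pocket. In the side crop both ring holes can be seen. Next I'll get the axes.

```bash
python3 - <<'E'
from h import *
i=camera_info("side")
h=ray_z(i,[[315.7,249.8],[337.9,244.8]],.042);print(h.round(4),h.mean(0),np.degrees(np.arctan2(*(h[0]-h[1])[1::-1])))
for n in ["scene","side"]:
    f=np.load(f"pics/{n}0.npz");W=cloud(camera_info(n),f["d"]).reshape(-1,3)
    c=np.array([.5675,.0425]);r=np.linalg.norm(W[:,:2]-c,axis=1)
    q=W[(r<.1)&(W[:,2]>.008)&(W[:,2]<.016)];rr=cv2.minAreaRect(q[:,:2].astype(np.float32)*1000);print("flange",rr)
    q=W[(r<.06)&(W[:,2]>.047)&(W[:,2]<.053)];A=np.c_[2*q[:,:2],np.ones(len(q))]
    print("rim",cv2.minEnclosingCircle(q[:,:2].astype(np.float32)*1000))
    q=W[(np.linalg.norm(W[:,:2]-[.51,.277],axis=1)<.07)&(W[:,2]>.020)&(W[:,2]<.028)];print("stand",cv2.minAreaRect(q[:,:2].astype(np.float32)*1000))
    q=W[(np.linalg.norm(W[:,:2]-[.51,.277],axis=1)<.025)&(W[:,2]>.094)];print("handle top",cv2.minAreaRect(q[:,:2].astype(np.float32)*1000),np.median(q[:,2]))
s=get_state();print(R.from_rotvec(s["tool_rot"]).as_matrix().round(3))
E
```

```text
[[0.5868 0.0594 0.042 ]
 [0.5495 0.0187 0.042 ]] [0.56814157 0.03904196 0.042     ] 47.50040094256894
flange ((566.027099609375, 41.95234680175781), (133.8687286376953, 131.9423065185547), 2.792175769805908)
rim ((564.9799194335938, 41.97434616088867), 57.47172164916992)
stand ((508.39599609375, 276.2005920410156), (57.015525817871094, 98.15827941894531), 74.38712310791016)
handle top ((508.67889404296875, 276.53369140625), (26.443466186523438, 24.790016174316406), 75.05662536621094) 0.0974703057209575
flange ((566.6636962890625, 41.03147888183594), (130.73858642578125, 134.03475952148438), 3.5029075145721436)
rim ((568.552734375, 41.20771026611328), 57.46781921386719)
stand ((510.6277160644531, 276.21563720703125), (54.09910583496094, 99.29910278320312), 73.93070983886719)
handle top ((509.0182189941406, 278.0422668457031), (23.051197052001953, 23.46112632751465), 73.5099105834961) 0.09581681182070612
[[-0.001  0.959  0.283]
 [ 0.001  0.283 -0.959]
 [-1.    -0.    -0.001]]
```

```bash
cat >> h.py <<'E'
def rows_to(pos,jaw_deg,n=None,jaw=8.7,st=None):
    """tool-down target: print per-row split, tool axes as they turn"""
    st=st or get_state();M=R.from_rotvec(st["tool_rot"]).as_matrix()
    a=np.radians(jaw_deg);zt=np.array([np.cos(a),np.sin(a),0]);xt=np.array([0,0,-1.]);G=np.c_[xt,np.cross(zt,xt),zt]
    rv=R.from_matrix(M.T@G).as_rotvec(degrees=True);dp=np.array(pos)-st["position"]
    k=n or int(max(np.ceil(np.linalg.norm(dp)/.06),np.ceil(np.linalg.norm(rv)/10.2)))
    print("rotvec total",rv.round(2),"shift now-tool cm",(M.T@dp*100).round(2),"rows",k)
    for j in range(k):
        C=M@R.from_rotvec(rv*j/k,degrees=True).as_matrix()
        print([*(rv/k).round(1).tolist(),*(C.T@dp/k*100).round(2).tolist(),jaw])
E
python3 - <<'E'
from h import *
f=np.load("pics/scene0.npz");W=cloud(camera_info("scene"),f["d"]).reshape(-1,3)
r=np.hypot(W[:,0],W[:,1]);q=W[(W[:,2]>.06)&(W[:,2]<1)&(W[:,0]>0.15)&(np.abs(W[:,1])<1)&(r<1)]
for k in sorted(set(map(tuple,np.floor(q[:,:2]/.1).astype(int)))):
    m=(np.floor(q[:,:2]/.1).astype(int)==k).all(1)
    if m.sum()>8: print(np.array(k)/10,m.sum(),q[m,2].max().round(3))
E
```

```text
[ 0.1 -0.8] 12 0.338
[ 0.1 -0.7] 169 0.391
[ 0.1 -0.6] 944 0.405
[ 0.2 -0.8] 13 0.338
[ 0.2 -0.7] 679 0.404
[ 0.2 -0.6] 171 0.405
[ 0.4 -0.8] 170 0.225
[ 0.4 -0.7] 957 0.225
[ 0.4 -0.6] 86 0.217
[ 0.4 -0.3] 208 0.1
[0.4 0.2] 11 0.099
[0.4 0.3] 269 0.091
[0.4 0.5] 3446 0.125
[0.4 0.6] 1452 0.124
[ 0.5 -0.8] 240 0.225
[ 0.5 -0.7] 391 0.225
[ 0.5 -0.6] 1907 0.225
[0.5 0.2] 424 0.1
[0.5 0.3] 109 0.09
[0.5 0.5] 2533 0.125
[0.5 0.6] 1340 0.072
[ 0.6 -0.7] 576 0.225
[ 0.6 -0.6] 2301 0.225
[0.6 0.3] 182 0.084
[0.6 0.5] 2630 0.126
[ 0.7 -0.1] 46 0.064
[0.7 0. ] 381 0.066
[0.7 0.1] 2040 0.189
[0.7 0.2] 246 0.085
[0.7 0.3] 1012 0.085
[ 0.8 -0.1] 53 0.064
[0.8 0. ] 766 0.066
[0.8 0.1] 1709 0.189
[0.8 0.2] 151 0.065
[0.8 0.3] 1465 0.131
[0.8 0.4] 4985 0.131
[0.8 0.5] 542 0.13
[0.9 0.3] 360 0.13
[0.9 0.4] 180 0.13
```

```bash
python3 - <<'E'
from h import *
rows_to([.53,.03,.30],-16,14)
E
```

```text
rotvec total [-5.756e+01 -8.000e-02 -4.000e-02] shift now-tool cm [ -9.85  51.69 -52.85] rows 14
[-4.1, -0.0, -0.0, -0.7, 3.69, -3.77, 8.7]
[-4.1, -0.0, -0.0, -0.7, 3.95, -3.5, 8.7]
[-4.1, -0.0, -0.0, -0.7, 4.19, -3.21, 8.7]
[-4.1, -0.0, -0.0, -0.7, 4.41, -2.9, 8.7]
[-4.1, -0.0, -0.0, -0.71, 4.61, -2.57, 8.7]
[-4.1, -0.0, -0.0, -0.71, 4.78, -2.24, 8.7]
[-4.1, -0.0, -0.0, -0.71, 4.93, -1.89, 8.7]
[-4.1, -0.0, -0.0, -0.71, 5.05, -1.53, 8.7]
[-4.1, -0.0, -0.0, -0.71, 5.15, -1.16, 8.7]
[-4.1, -0.0, -0.0, -0.71, 5.22, -0.79, 8.7]
[-4.1, -0.0, -0.0, -0.71, 5.26, -0.42, 8.7]
[-4.1, -0.0, -0.0, -0.71, 5.28, -0.04, 8.7]
[-4.1, -0.0, -0.0, -0.71, 5.27, 0.34, 8.7]
[-4.1, -0.0, -0.0, -0.71, 5.23, 0.72, 8.7]
```

Request:
jog_arm --pt "0 0 0 -5 0 -1 8.7" --pt "-4.1 0 0 -4.8 3.7 -3.8 8.7" --pt "-4.1 0 0 0 3.95 -3.5 8.7" --pt "-4.1 0 0 0 4.2 -3.2 8.7" --pt "-4.1 0 0 0 4.4 -2.9 8.7" --pt "-4.1 0 0 0 4.6 -2.6 8.7" --pt "-4.1 0 0 0 4.8 -2.2 8.7" --pt "-4.1 0 0 0 4.9 -1.9 8.7" --pt "-4.1 0 0 0 5.05 -1.5 8.7" --pt "-4.1 0 0 0 5.15 -1.15 8.7"

```text
time: 1.4
position: [0.4014, -0.1988, 0.2935]
tool_rot: [0.499, 1.512, -0.5]
ft_force: [0.8, -1.1, 1.1]
grip_width: 1.002
```

```bash
python3 - <<'E'
from h import *
print(get_state()["joint_positions"])
rows_to([.53,.03,.30],-16,5)
E
```

```text
[ 0.9324918  -0.13774709 -0.47184314  1.75315368 -0.06213676  1.51116869
 -0.1695944 ]
rotvec total [-2.054e+01  1.000e-02  2.000e-02] shift now-tool cm [-0.66 26.04 -3.29] rows 5
[-4.1, 0.0, 0.0, -0.13, 5.21, -0.66, 8.7]
[-4.1, 0.0, 0.0, -0.13, 5.24, -0.28, 8.7]
[-4.1, 0.0, 0.0, -0.13, 5.25, 0.09, 8.7]
[-4.1, 0.0, 0.0, -0.13, 5.23, 0.47, 8.7]
[-4.1, 0.0, 0.0, -0.13, 5.18, 0.84, 8.7]
```

Request:
jog_arm --pt "-4.1 0 0 -0.1 5.2 -0.7 8.7" --pt "-4.1 0 0 -0.1 5.2 -0.3 8.7" --pt "-4.1 0 0 0 5.2 0.1 8.7" --pt "-4.1 0 0 0 5.2 0.5 8.7" --pt "-4.1 0 0 0 5.2 0.8 8.7" --pt "0 0 0 0 0 0 8.7" --pt "0 0 0 0 0 0 8.7"

```text
time: 2.28
position: [0.5287, 0.0267, 0.2951]
tool_rot: [0.221, 1.56, -0.222]
ft_force: [1.1, -0.7, 0.2]
grip_width: 1.001
```

```bash
python3 - <<'E'
from h import *
s=get_state();print(s["position"],s["joint_positions"])
p,d=get_image("wrist");np.savez("pics/w1.npz",p=p,d=d,pos=s["position"],rot=s["tool_rot"]);cv2.imwrite("pics/w1.png",p[:,:,::-1])
print(proj(camera_info("wrist"),[[.567,.0415,.044],[.51,.277,.09]],s))
E
```

```text
[0.52872364 0.0267274  0.29513804] [ 0.65173675  0.08110066 -0.79328827  1.57326636  0.05829417  1.51258913
 -0.42605505]
[[347.734552   172.49868169]
 [224.36133745 -48.75800071]]
```

View pics/w1.png

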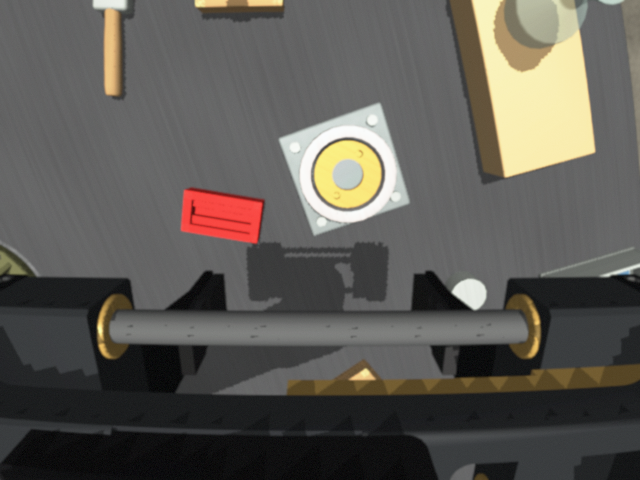

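Wrist picture: port centred at about (348,173), with holes near (361,153) and (337,196). Refining these.

```bash
python3 - <<'E'
from h import *
f=np.load("pics/w1.npz");s=dict(position=f["pos"],tool_rot=f["rot"]);i=camera_info("wrist")
p=f["p"];hsv=cv2.cvtColor(p,cv2.COLOR_RGB2HSV);
m=((hsv[...,0]>15)&(hsv[...,0]<35)&(hsv[...,1]>110)).astype(np.uint8)
m[:, :290]=0;m[:,410:]=0;m[:110]=0;m[240:]=0
c,_=cv2.findContours(m,cv2.RETR_EXTERNAL,cv2.CHAIN_APPROX_NONE);c=max(c,key=cv2.contourArea);pts=ray_z(i,c[:,0,:],.044,s)
print("ring outer",cv2.minEnclosingCircle(pts[:,:2].astype(np.float32)*1000),cv2.fitEllipse((pts[:,:2]*1e5).astype(np.float32)))
# bright rim circle
v=((hsv[...,2]>200)&(hsv[...,1]<40)).astype(np.uint8);v[:,:295]=0;v[:,402:]=0;v[:120]=0;v[228:]=0
n,l,st,ce=cv2.connectedComponentsWithStats(v);k=1+np.argmax(st[1:,4]);c,_=cv2.findContours((l==k).astype(np.uint8),cv2.RETR_EXTERNAL,cv2.CHAIN_APPROX_NONE);c=max(c,key=cv2.contourArea);pts=ray_z(i,c[:,0,:],.050,s)
print("rim",cv2.minEnclosingCircle(pts[:,:2].astype(np.float32)*1000))
h=ray_z(i,[[361,153.5],[337,196]],.042,s);print(h.mean(0),np.degrees(np.arctan2(*(h[0]-h[1])[1::-1])),np.linalg.norm(h[0]-h[1]))
W=cloud(i,f["d"],s);r=np.linalg.norm(W[...,:2]-[.567,.0415],axis=2)
q=W[(W[...,2]>.046)&(W[...,2]<.053)&(r<.065)];print("rim d",cv2.minEnclosingCircle(q[:,:2].astype(np.float32)*1000),np.median(q[:,2]))
q=W[(W[...,2]>.007)&(W[...,2]<.016)&(r<.1)];print("flange d",cv2.minAreaRect(q[:,:2].astype(np.float32)*1000))
cr=cv2.resize(p[120:230,290:410,::-1],(780,715),interpolation=cv2.INTER_CUBIC);cv2.imwrite("pics/w1c.png",cr[:600])
E
```

```text
ring outer ((566.0584716796875, 39.94977569580078), 38.64405059814453) ((56613.0703125, 3984.928955078125), (7558.2080078125, 7635.4638671875), 162.0537872314453)
rim ((569.9278564453125, 47.66194152832031), 70.09538269042969)
[0.56757128 0.0381227  0.042     ] 45.32194601825876 0.05543715793488433
rim d ((566.103271484375, 39.50372314453125), 55.379554748535156) 0.04950470731195539
flange d ((565.7957153320312, 39.47504425048828), (129.894775390625, 130.88121032714844), 3.104663610458374)
```

View pics/w1c.png

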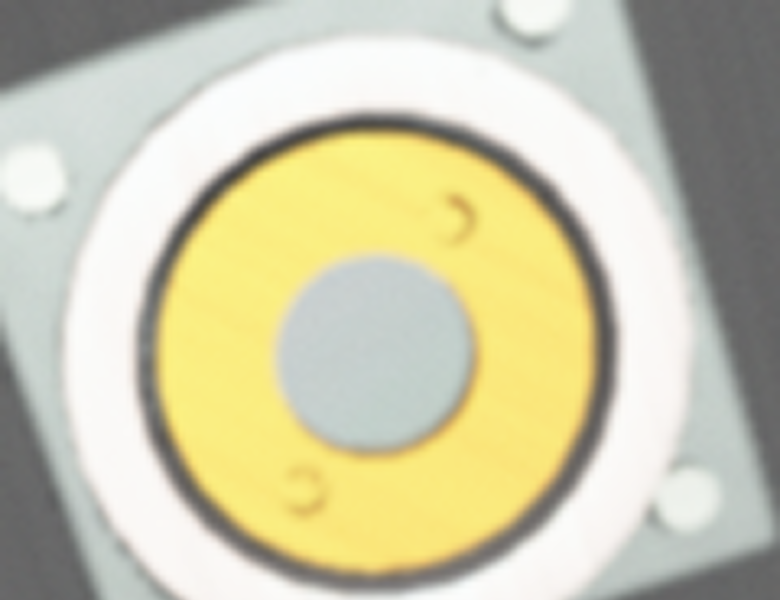

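```bash
python3 - <<'E'
from h import *
f=np.load("pics/w1.npz");s=dict(position=f["pos"],tool_rot=f["rot"]);i=camera_info("wrist")
h=ray_z(i,[[359.6,153.4],[336.5,195.4]],.044,s);print(h.mean(0),np.degrees(np.arctan2(*(h[0]-h[1])[1::-1])),np.linalg.norm(h[0]-h[1]))
rows_to([.485,.225,.28],-15.8,4)
E
```

```text
[0.56655681 0.03907808 0.044     ] 45.94314512483408 0.05418733382273556
rotvec total [-0.48 -0.03  0.07] shift now-tool cm [ 1.51 17.88 -9.77] rows 4
[-0.1, -0.0, 0.0, 0.38, 4.47, -2.44, 8.7]
[-0.1, -0.0, 0.0, 0.38, 4.48, -2.43, 8.7]
[-0.1, -0.0, 0.0, 0.38, 4.48, -2.42, 8.7]
[-0.1, -0.0, 0.0, 0.38, 4.49, -2.41, 8.7]
```

Request:
jog_arm --pt "-0.1 0 0 0.4 4.5 -2.4 8.7" --pt "-0.1 0 0 0.4 4.5 -2.4 8.7" --pt "-0.1 0 0 0.4 4.5 -2.4 8.7" --pt "-0.1 0 0 0.4 4.5 -2.4 8.7" --pt "0 0 0 0 0 0 8.7" --pt "0 0 0 0 0 0 8.7"

```text
time: 3.08
position: [0.4871, 0.2248, 0.2795]
tool_rot: [0.217, 1.559, -0.219]
ft_force: [0.4, -1.4, 0.2]
grip_width: 0.996
```

```bash
python3 - <<'E'
from h import *
s=get_state();print(s["position"],s["joint_positions"])
p,d=get_image("wrist");np.savez("pics/w2.npz",p=p,d=d,pos=s["position"],rot=s["tool_rot"]);cv2.imwrite("pics/w2.png",p[:,:,::-1])
i=camera_info("wrist")
W=cloud(i,d,s);r=np.linalg.norm(W[...,:2]-[.51,.277],axis=2)
def mr(m,t):
    q=W[m];print(t,len(q),cv2.minAreaRect(q[:,:2].astype(np.float32)*1000),np.median(q[:,2]))
mr((r<.07)&(W[...,2]>.021)&(W[...,2]<.028),"stand")
mr((r<.03)&(W[...,2]>.09),"top")
mr((r<.07)&(W[...,2]>.006)&(W[...,2]<.06),"all stand")
E
```

```text
[0.48707868 0.22476727 0.27946356] [ 0.40474716  0.12770205 -0.96187876  1.58250227  0.10677003  1.48684391
 -0.84026529]
stand 2832 ((508.73785400390625, 274.8964538574219), (52.49967575073242, 96.79486083984375), 74.19434356689453) 0.023990087809641958
top 4969 ((507.4216613769531, 267.7337951660156), (40.74443435668945, 37.00092315673828), 74.29151153564453) 0.3862097821690387
all stand 3317 ((508.73785400390625, 274.8964538574219), (52.49967575073242, 96.79486083984375), 74.19434356689453) 0.023737350345728103
```

View pics/w2.png

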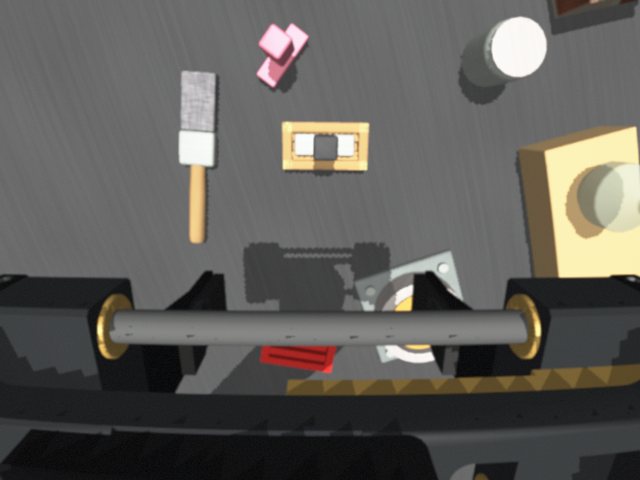

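The stand is at (325,147) in the wrist image, with the handle upright at its centre. Next I'll measure the handle top.

```bash
python3 - <<'E'
from h import *
f=np.load("pics/w2.npz");s=dict(position=f["pos"],tool_rot=f["rot"]);i=camera_info("wrist")
W=cloud(i,f["d"],s);r=np.linalg.norm(W[...,:2]-[.51,.277],axis=2)
m=(r<.03)&(W[...,2]>.088)&(W[...,2]<.105);q=W[m];v,u=np.nonzero(m);print(len(q),cv2.minAreaRect(q[:,:2].astype(np.float32)*1000),np.median(q[:,2]),u.min(),u.max(),v.min(),v.max())
p=f["p"];cv2.imwrite("pics/w2c.png",cv2.resize(p[115:180,275:375,::-1],(800,520),interpolation=cv2.INTER_CUBIC))
E
```

```text
642 ((508.4450378417969, 276.3546447753906), (23.603485107421875, 23.83533477783203), 74.15463256835938) 0.09539298350932884 313 338 135 160
```

View pics/w2c.png

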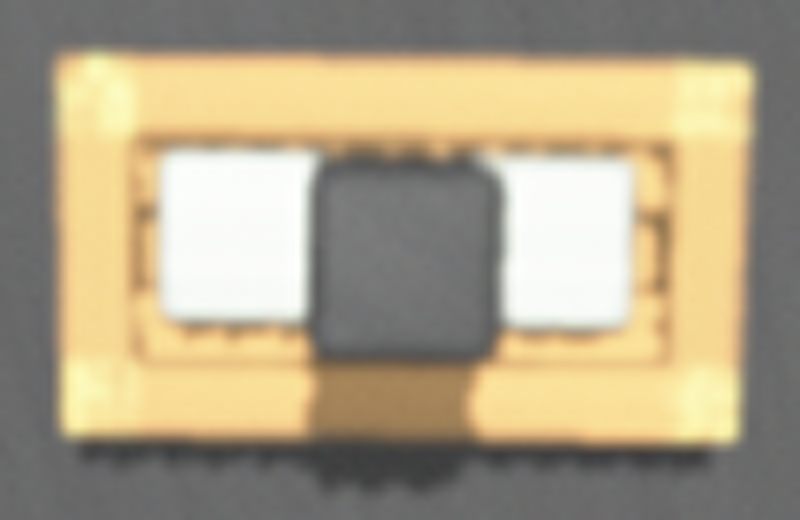

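```bash
python3 - <<'E'
from h import *
rows_to([.5086,.2768,.12],-15.8,4)
E
```

```text
rotvec total [-0.2   0.04  0.08] shift now-tool cm [15.94  5.66  0.58] rows 4
[-0.1, 0.0, 0.0, 3.98, 1.41, 0.14, 8.7]
[-0.1, 0.0, 0.0, 3.98, 1.41, 0.15, 8.7]
[-0.1, 0.0, 0.0, 3.99, 1.41, 0.15, 8.7]
[-0.1, 0.0, 0.0, 3.99, 1.41, 0.15, 8.7]
```

Request:
jog_arm --pt "-0.1 0 0 4 2.8 0.3 8.7" --pt "-0.1 0 0 4 2.86 0.28 8.7" --pt "0 0 0 4 0 0 8.7" --pt "0 0 0 3.95 0 0 8.7" --pt "0 0 0 0 0 0 8.7" --pt "0 0 0 0 0 0 8.7"

```text
time: 3.88
position: [0.5088, 0.2791, 0.1215]
tool_rot: [0.216, 1.558, -0.215]
ft_force: [-0.3, 0.7, 0.5]
grip_width: 1.003
```

```bash
python3 - <<'E'
from h import *
rows_to([.5086,.2768,.071],-15.8,2)
s=get_state();print(s["position"])
p,d=get_image("wrist");cv2.imwrite("pics/w3.png",p[:,:,::-1])
E
```

```text
rotvec total [ 0.1   0.09 -0.05] shift now-tool cm [ 5.05 -0.23  0.03] rows 2
[0.1, 0.0, -0.0, 2.53, -0.11, 0.02, 8.7]
[0.1, 0.0, -0.0, 2.53, -0.11, 0.02, 8.7]
[0.50879523 0.27908068 0.12153525]
```

View pics/w3.png

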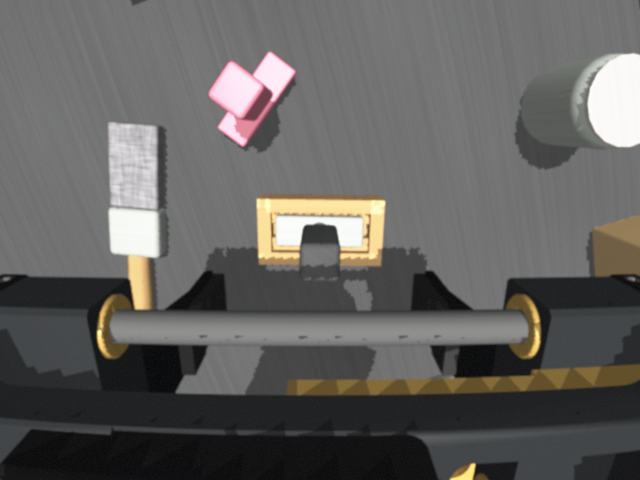

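The handle is centred between the fingers at about (320,250). Descending.

Request:
jog_arm --pt "0 0 0 2.5 -0.1 0 8.7" --pt "0 0 0 1.8 -0.1 0 8.7" --pt "0 0 0 0.7 0 0 8.7" --pt "0 0 0 0 0 0 8.7" --pt "0 0 0 0 0 0 8.7"

```text
time: 4.55
position: [0.5073, 0.2783, 0.0708]
tool_rot: [0.214, 1.559, -0.213]
ft_force: [0.4, -0.6, 0.3]
grip_width: 1.0
```

```bash
python3 - <<'E'
from h import *
rows_to([.5086,.2768,.071],-15.8,1)
s=get_state();print(s["position"])
p,d=get_image("wrist");cv2.imwrite("pics/w4.png",p[:,:,::-1])
for _ in range(3):
    get_image("wrist");print(get_state()["position"])
E
```

```text
rotvec total [ 0.24  0.05 -0.05] shift now-tool cm [-0.02 -0.11  0.17] rows 1
[0.2, 0.0, -0.0, -0.02, -0.11, 0.17, 8.7]
[0.50726961 0.27832576 0.07082732]
[0.50728256 0.27825102 0.07078305]
[0.50717587 0.2781446  0.0706517 ]
[0.507078   0.27811581 0.07053073]
```

View pics/w4.png

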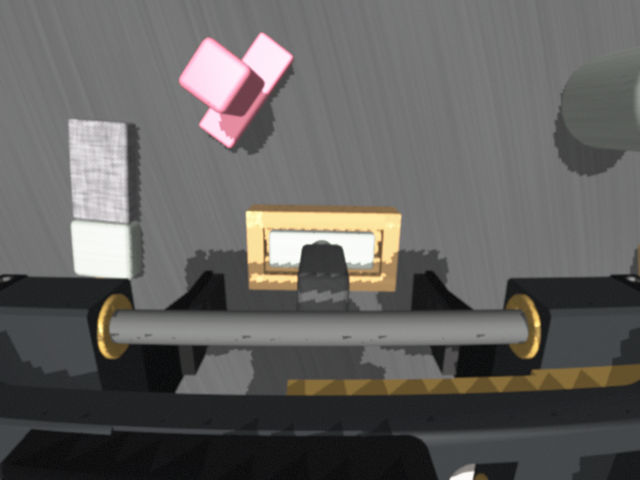

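Request:
jog_arm --pt "0 0 0 0 -0.1 0.15 8.7" --pt "0 0 0 0 0 0 5" --pt "0 0 0 0 0 0 2.8" --pt "0 0 0 0 0 0 2.0" --pt "0 0 0 0 0 0 1.5" --pt "0 0 0 0 0 0 1.5" --pt "0 0 0 0 0 0 1.5" --pt "0 0 0 0 0 0 1.5" --squeeze 40

```text
time: 5.75
position: [0.508, 0.2765, 0.07]
tool_rot: [0.213, 1.56, -0.213]
ft_force: [2.0, -1.3, 1.5]
grip_width: 0.287
```

```bash
python3 - <<'E'
from h import *
s=get_state();print(s)
p,d=get_image("wrist");cv2.imwrite("pics/w5.png",p[:,:,::-1])
E
```

```text
{'time': 5.75, 'joint_positions': array([ 0.21048166,  0.4170732 , -0.91385061,  1.76290019,  0.36092814,
        1.14020102, -1.08750694]), 'qd': array([ 8.54644526e-05, -2.56665703e-03,  1.56644823e-03, -5.24883509e-03,
        7.40843686e-03, -4.47506506e-03,  1.05426254e-03]), 'joint_torque': array([ 4.35146433e-02, -3.85326290e+01, -9.87642020e+00, -2.71721113e+01,
       -2.91761728e-01,  8.37079785e-02,  5.57735766e-03]), 'position': array([0.50802863, 0.27650904, 0.0700486 ]), 'tool_rot': array([ 0.21318452,  1.5601255 , -0.21329395]), 'ft_force': array([ 2.01016545, -1.26863824,  1.50904003]), 'torque': array([-0.14863729, -0.62354652, -0.01868162]), 'grip_width': 0.28710682820869526}
```

View pics/w5.png

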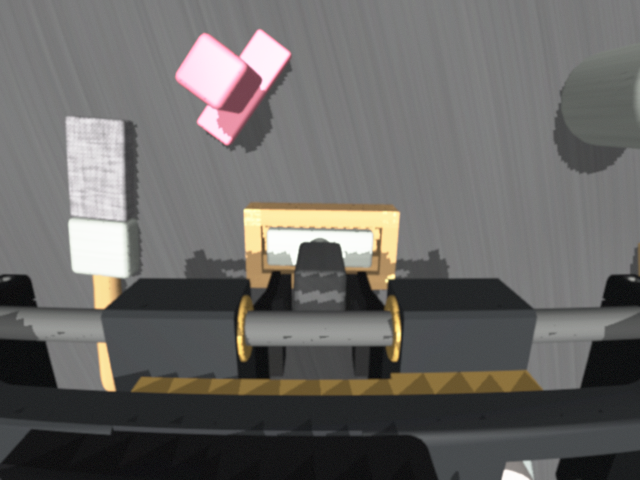

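Request:
jog_arm --pt "0 0 0 -1 0 0 1.5" --pt "0 0 0 -3 0 0 1.5" --pt "0 0 0 -5 0 0 1.5" --pt "0 0 0 -5 0 0 1.5" --pt "0 0 0 -1 0 0 1.5" --pt "0 0 0 0 0 0 1.5"

```text
time: 6.55
position: [0.5077, 0.2763, 0.2196]
tool_rot: [0.213, 1.56, -0.214]
ft_force: [-0.3, 0.2, -5.0]
grip_width: 0.267
```

```bash
python3 - <<'E'
from h import *
s=get_state();print(s["ft_force"],s["torque"],s["grip_width"])
rows_to([.603,.004,.22],45.9,8,1.5)
E
```

```text
[-0.3066715   0.23057881 -4.9739498 ] [-0.07428462 -0.07795153  0.01008983] 0.2674377724618374
rotvec total [-6.147e+01 -2.000e-02  4.000e-02] shift now-tool cm [-2.000e-02 -2.367e+01  1.648e+01] rows 8
[-7.7, -0.0, 0.0, -0.0, -2.96, 2.06, 1.5]
[-7.7, -0.0, 0.0, -0.0, -3.21, 1.65, 1.5]
[-7.7, -0.0, 0.0, -0.0, -3.4, 1.2, 1.5]
[-7.7, -0.0, 0.0, -0.0, -3.53, 0.74, 1.5]
[-7.7, -0.0, 0.0, -0.0, -3.6, 0.26, 1.5]
[-7.7, -0.0, 0.0, -0.0, -3.6, -0.22, 1.5]
[-7.7, -0.0, 0.0, -0.0, -3.54, -0.7, 1.5]
[-7.7, -0.0, 0.0, -0.0, -3.41, -1.17, 1.5]
```

Request:
jog_arm --pt "-7.7 0 0 0 -2.96 2.06 1.5" --pt "-7.7 0 0 0 -3.2 1.65 1.5" --pt "-7.7 0 0 0 -3.4 1.2 1.5" --pt "-7.7 0 0 0 -3.5 0.74 1.5" --pt "-7.7 0 0 0 -3.6 0.26 1.5" --pt "-7.7 0 0 0 -3.6 -0.22 1.5" --pt "-7.7 0 0 0 -3.5 -0.7 1.5" --pt "-7.7 0 0 0 -3.4 -1.2 1.5" --pt "0 0 0 0 0 0 1.5" --pt "0 0 0 0 0 0 1.5"

```text
time: 7.8
position: [0.6018, 0.0054, 0.2179]
tool_rot: [-0.626, 1.481, 0.63]
ft_force: [-0.5, 0.9, -3.1]
grip_width: 0.262
```

```bash
python3 - <<'E'
from h import *
s=get_state();print(s["position"],s["joint_positions"],s["ft_force"])
p,d=get_image("wrist");np.savez("pics/w6.npz",p=p,d=d,pos=s["position"],rot=s["tool_rot"]);cv2.imwrite("pics/w6.png",p[:,:,::-1])
M=R.from_rotvec(s["tool_rot"]).as_matrix();print(np.degrees(np.arctan2(M[1,2],M[0,2])),M[:,0])
E
```

```text
[0.60178174 0.00544731 0.21794818] [ 0.76486376  0.38008561 -1.04159707  1.5225004   0.32713327  1.43126965
  0.510786  ] [-0.54724058  0.94623458 -3.06934101]
46.00611935680485 [-0.00373453  0.00129195 -0.99999219]
```

View pics/w6.png

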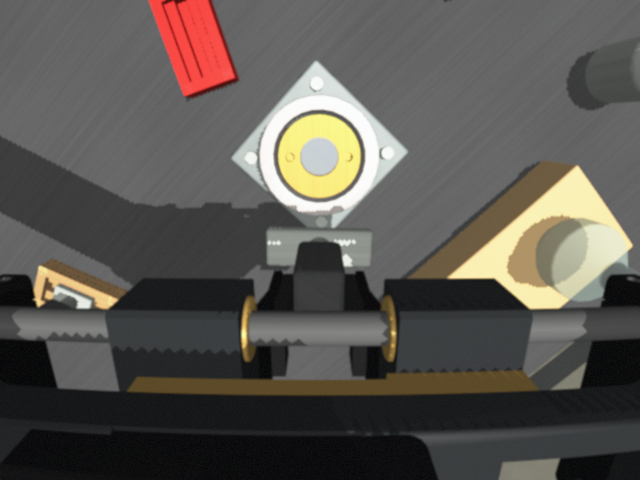

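The port is at (319,156) with holes at (290,157) and (350,157), and the crossbar at (319,247) lies parallel. Measuring both in the tool frame.

```bash
python3 - <<'E'
from h import *
f=np.load("pics/w6.npz");s=dict(position=f["pos"],tool_rot=f["rot"]);i=camera_info("wrist")
p=f["p"];hsv=cv2.cvtColor(p,cv2.COLOR_RGB2HSV)
m=((hsv[...,0]>15)&(hsv[...,0]<35)&(hsv[...,1]>110)).astype(np.uint8);m[:90]=0;m[215:]=0;m[:,:260]=0;m[:,380:]=0
c,_=cv2.findContours(m,cv2.RETR_EXTERNAL,cv2.CHAIN_APPROX_NONE);c=max(c,key=cv2.contourArea);pts=ray_z(i,c[:,0,:],.044,s)
print("ring",cv2.minEnclosingCircle(pts[:,:2].astype(np.float32)*1000),cv2.fitEllipse((pts[:,:2]*1e5).astype(np.float32)))
W=cloud(i,f["d"],s);r=np.linalg.norm(W[...,:2]-[.566,.040],axis=2)
q=W[(W[...,2]>.046)&(W[...,2]<.053)&(r<.065)];print("rim d",cv2.minEnclosingCircle(q[:,:2].astype(np.float32)*1000))
M=R.from_rotvec(s["tool_rot"]).as_matrix();Q=(W-s["position"])@M
m=(Q[...,0]>.035)&(Q[...,0]<.065)&(np.abs(Q[...,1])<.03)&(np.abs(Q[...,2])<.05)
q=Q[m];print("bar tool yz",len(q),cv2.minAreaRect(q[:,1:].astype(np.float32)*1000),np.median(q[:,0]),q[:,1:].max(0),q[:,1:].min(0))
cv2.imwrite("pics/w6c.png",cv2.resize(p[95:270,240:400,::-1],(548,600),interpolation=cv2.INTER_CUBIC))
E
```

```text
ring ((565.9280395507812, 39.416282653808594), 38.430633544921875) ((56595.6015625, 3944.981201171875), (7567.671875, 7604.42578125), 141.90879821777344)
rim d ((566.0889892578125, 39.3316764831543), 55.449283599853516)
bar tool yz 2952 ((0.9914321899414062, -0.14374542236328125), (24.00358772277832, 67.17446899414062), 0.7295984029769897) 0.04447608097349584 [0.01331635 0.03347394] [-0.01131458 -0.03374234]
```

View pics/w6c.png

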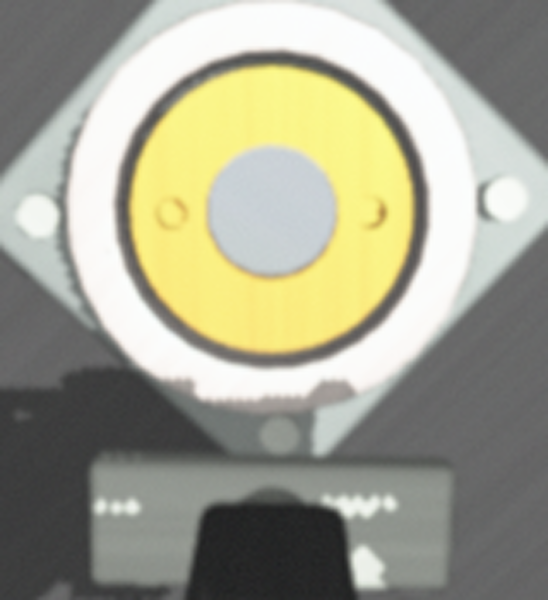

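```bash
python3 - <<'E'
from h import *
f=np.load("pics/w6.npz");s=dict(position=f["pos"],tool_rot=f["rot"]);i=camera_info("wrist");M=R.from_rotvec(s["tool_rot"]).as_matrix()
h=ray_z(i,[[289.5,156.8],[348.5,156.5]],.044,s);print(h.mean(0));t=(h-s["position"])@M;print(t*1000,np.degrees(np.arctan2(t[1,1]-t[0,1],t[1,2]-t[0,2])))
t=(np.array([.566,.0394,.044])-s["position"])@M;print("ring in tool",t*1000)
# bar direction from far edge of bar
W=cloud(i,f["d"],s);Q=(W-s["position"])@M
m=(Q[...,0]>.040)&(Q[...,0]<.050)&(np.abs(Q[...,1])<.03)&(np.abs(Q[...,2])<.031)
zz=np.linspace(-.03,.03,13);e=[Q[m&(np.abs(Q[...,2]-z)<.0025)][:,1].max() for z in zz];pf=np.polyfit(zz,e,1);print("bar edge slope deg",np.degrees(np.arctan(pf[0])),pf[1])
E
```

```text
[0.56604521 0.03953271 0.044     ]
[[174.16906931  48.55262872 -27.34606286]
 [174.07956107  48.96876452  27.32430358]] 0.4361113065309308
ring in tool [ 1.74124313e+02  4.87010404e+01 -1.37752785e-01]
bar edge slope deg -0.851216487751371 0.01276132454409881
```

Request:
jog_arm --pt "-1 0 0 0 2.4 0 1.5" --pt "0 0 0 1.5 2.37 0 1.5" --pt "0 0 0 4 0 0 1.5" --pt "0 0 0 3.8 0 0 1.5" --pt "0 0 0 0 0 0 1.5" --pt "0 0 0 0 0 0 1.5" --pt "0 0 0 0 0 0 1.5"

```text
time: 8.72
position: [0.5698, 0.0384, 0.129]
tool_rot: [-0.642, 1.471, 0.64]
ft_force: [-0.2, 0.6, -3.3]
grip_width: 0.263
```

```bash
python3 - <<'E'
from h import *
s=get_state();M=R.from_rotvec(s["tool_rot"]).as_matrix();print(s["ft_force"],np.degrees(np.arctan2(M[1,2],M[0,2])),M[:,0])
print("bar axis est",s["position"]+M@[.0615,.001,-.0001])
p,d=get_image("wrist");np.savez("pics/w7.npz",p=p,d=d,pos=s["position"],rot=s["tool_rot"]);cv2.imwrite("pics/w7.png",p[:,:,::-1])
p,d=get_image("side");cv2.imwrite("pics/s7.png",cv2.resize(p[180:310,265:405,::-1],(646,600),interpolation=cv2.INTER_CUBIC))
print(get_state()["position"],get_state()["ft_force"])
E
```

```text
[-0.18226253  0.56144462 -3.30354624] 47.055591069934884 [ 3.06619154e-03  1.07139951e-05 -9.99995299e-01]
bar axis est [0.56917873 0.03898831 0.06747167]
[0.56946139 0.03796218 0.1284898 ] [-0.79408362 -0.03817455 -3.0959594 ]
```

View pics/w7.png

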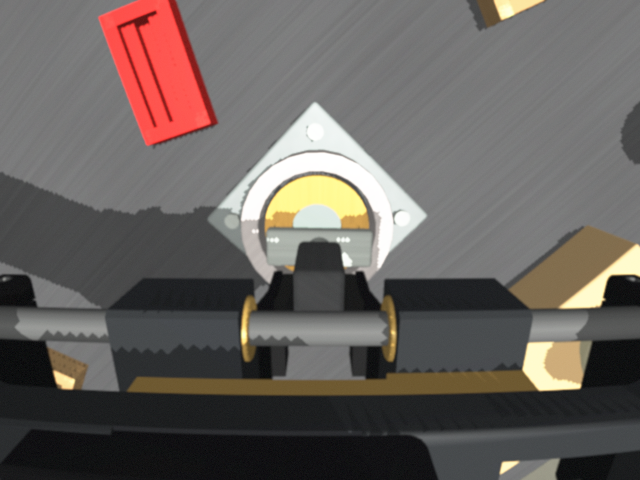

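View pics/s7.png

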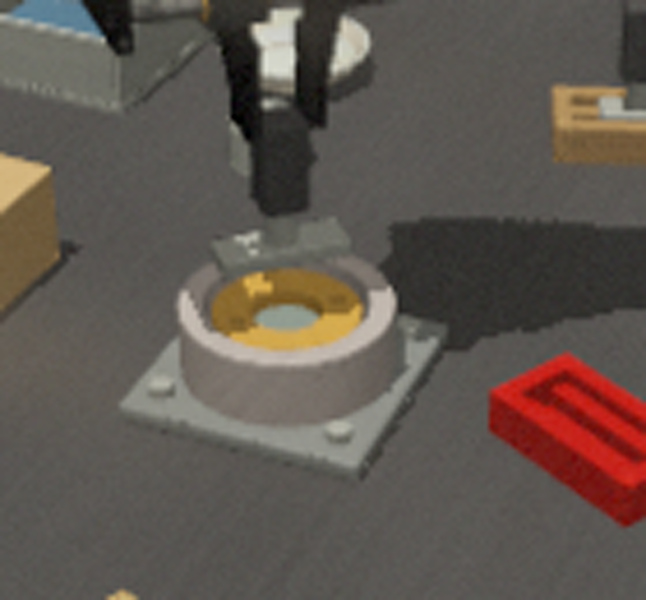

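```bash
cat >> h.py <<'E'
def relfit(p,d,s,zr=None):
    """all in tool frame; camera-rigid. rim circle from colour/depth, bar from depth"""
    i=camera_info("wrist");I=dict(position=np.zeros(3),tool_rot=np.zeros(3))
    Q=cloud(i,d,I);h=s["position"][2]
    x=Q[...,0];rr=np.hypot(Q[...,1],Q[...,2])
    m=(np.abs(x-(h-.050))<.0035)&(rr<.12)
    q=Q[m];
    # robust circle: outer radius 55, inner 42
    from scipy.optimize import least_squares
    n,l,st,ce=cv2.connectedComponentsWithStats(m.astype(np.uint8));k=1+np.argmax(st[1:,4]);mm=(l==k)
    q=Q[mm];c0=q[:,1:].mean(0)
    # edge points outer: per-angle max radius
    for _ in range(5):
        dv=q[:,1:]-c0;a=np.arctan2(dv[:,1],dv[:,0]);r=np.linalg.norm(dv,axis=1)
        b=((a+np.pi)/(2*np.pi)*72).astype(int)%72
        E=np.array([q[b==t][np.argmax(r[b==t]),1:] for t in range(72) if (b==t).sum()>3])
        f=least_squares(lambda c:np.linalg.norm(E-c[:2],axis=1)-.055,c0,loss="soft_l1",f_scale=.0008);c0=f.x
    res=np.abs(np.linalg.norm(E-c0,axis=1)-.055)
    m=(x>.039)&(x<.050)&(np.abs(Q[...,1])<.02)&(np.abs(Q[...,2])<.04)
    b=cv2.minAreaRect(Q[m][:,1:].astype(np.float32)*1000)
    print("rim yz mm",(c0*1000).round(2),"medres",np.median(res*1000).round(2),len(E),"rimx",np.median(q[:,0]).round(4),"bar",np.round(b[0],2),np.round(b[1],1),round(b[2],2))
E
python3 - <<'E'
from h import *
for n in ["w6","w7"]:
    f=np.load(f"pics/{n}.npz");s=dict(position=f["pos"],tool_rot=f["rot"])
    relfit(f["p"],f["d"],s)
E
```

```text
rim yz mm [48.79 -0.18] medres 0.25 72 rimx 0.1685 bar [ 1.   -0.14] [24.  67.2] 0.73
rim yz mm [ 3.54 -1.9 ] medres 0.23 57 rimx 0.0793 bar [ 0.71 -0.15] [24.3 67.2] 1.09
```

Request:
jog_arm --pt "0 0 0 0.3 0.27 -0.17 1.5" --pt "0 0 0 0.4 0 0 1.5" --pt "0 0 0 0 0 0 1.5" --pt "0 0 0 0 0 0 1.5" --pt "0 0 0 0 0 0 1.5"

```text
time: 9.45
position: [0.5655, 0.0383, 0.1201]
tool_rot: [-0.641, 1.474, 0.641]
ft_force: [-0.3, 0.5, -3.8]
grip_width: 0.268
```

```bash
cat >> h.py <<'E'
def chk(n,pic=True):
    s=get_state();M=R.from_rotvec(s["tool_rot"]).as_matrix()
    print("t",s["time"],"yaw",np.degrees(np.arctan2(M[1,2],M[0,2])).round(2),"down",M[:,0].round(4),"F",s["ft_force"].round(1),"T",s["torque"].round(2),"pos",s["position"].round(4),"tip",(s["position"]+M@[.0615,.0009,-.00015]).round(4))
    p,d=get_image("wrist")
    if pic: np.savez(f"pics/{n}.npz",p=p,d=d,pos=s["position"],rot=s["tool_rot"]);cv2.imwrite(f"pics/{n}.png",p[:,:,::-1])
    relfit(p,d,s)
E
python3 - <<'E'
from h import *
chk("w8")
E
```

```text
t 9.45 yaw 47.03 down [ 1.e-04  0.e+00 -1.e+00] F [-0.3  0.5 -3.8] T [ 0.02 -0.17  0.01] pos [0.5655 0.0383 0.1201] tip [0.5647 0.0388 0.0586]
rim yz mm [0.21 1.26] medres 0.21 55 rimx 0.0706 bar [ 0.9  -0.16] [24.3 67.3] 1.21
```

Request:
jog_arm --pt "0 0 0 0 -0.05 0.1 1.5" --pt "0 0 0 0 0 0 1.5" --pt "0 0 0 0 0 0 1.5" --pt "0 0 0 0 0 0 1.5"

```text
time: 10.0
position: [0.5664, 0.0387, 0.1201]
tool_rot: [-0.641, 1.474, 0.641]
ft_force: [0.3, -0.3, -3.3]
grip_width: 0.27
```

```bash
python3 - <<'E'
from h import *
chk("w9")
E
```

```text
t 10.0 yaw 47.03 down [-0.e+00 -1.e-04 -1.e+00] F [ 0.3 -0.3 -3.3] T [ 0.08 -0.19 -0.05] pos [0.5664 0.0387 0.1201] tip [0.5656 0.0392 0.0586]
rim yz mm [0.62 0.37] medres 0.18 55 rimx 0.0705 bar [ 0.83 -0.16] [24.4 67.3] 1.49
```

Request:
jog_arm --pt "-0.2 0 0 0.6 -0.02 0.04 1.5" --pt "0 0 0 0.5 0 0 1.5" --pt "0 0 0 0 0 0 1.5" --pt "0 0 0 0 0 0 1.5"

```text
time: 10.55
position: [0.5668, 0.0389, 0.109]
tool_rot: [-0.644, 1.473, 0.644]
ft_force: [-0.1, 0.6, -3.6]
grip_width: 0.266
```

```bash
python3 - <<'E'
from h import *
chk("w10")
E
```

```text
t 10.55 yaw 47.24 down [-1.e-04  0.e+00 -1.e+00] F [-0.1  0.6 -3.6] T [ 0.06 -0.17 -0.01] pos [0.5668 0.0389 0.109 ] tip [0.566  0.0394 0.0475]
rim yz mm [ 0.82 -0.18] medres 0.18 54 rimx 0.0595 bar [ 0.71 -0.08] [24.6 67.2] 1.04
```

Request:
jog_arm --pt "0 0 0 0.2 0 0 1.5" --pt "0 0 0 0.15 0 0 1.5" --pt "0 0 0 0.15 0 0 1.5" --pt "0 0 0 0 0 0 1.5"

```text
time: 11.1
position: [0.5667, 0.0388, 0.1039]
tool_rot: [-0.644, 1.473, 0.644]
ft_force: [-0.3, 0.1, -4.0]
grip_width: 0.267
```

```bash
python3 - <<'E'
from h import *
chk("w11")
E
```

```text
t 11.1 yaw 47.23 down [-3.e-04 -1.e-04 -1.e+00] F [-0.3  0.1 -4. ] T [ 0.01 -0.13  0.02] pos [0.5667 0.0388 0.1039] tip [0.5659 0.0393 0.0424]
rim yz mm [0.77 0.04] medres 0.2 54 rimx 0.0543 bar [ 0.71 -0.04] [24.5 67.5] 1.37
```

Request:
jog_arm --pt "0 0 0 0.15 0 0 1.5" --pt "0 0 0 0.15 0 0 1.5" --pt "0 0 0 0 0 0 1.5"

```text
time: 11.52
position: [0.5667, 0.0388, 0.1009]
tool_rot: [-0.644, 1.473, 0.644]
ft_force: [-0.6, -1.1, -4.4]
grip_width: 0.263
```

```bash
python3 - <<'E'
from h import *
chk("w12")
E
```

```text
t 11.525 yaw 47.24 down [-4.e-04 -1.e-04 -1.e+00] F [-0.6 -1.1 -4.4] T [ 0.07 -0.09 -0.01] pos [0.5667 0.0388 0.1009] tip [0.5659 0.0393 0.0394]
rim yz mm [0.74 0.11] medres 0.21 54 rimx 0.0513 bar [ 1.11 -3.45] [27.8 75.2] 4.43
```

Request:
jog_arm --pt "0 0 0 0.12 0 0 1.5" --pt "0 0 0 0.1 0 0 1.5" --pt "0 0 0 0 0 0 1.5"

```text
time: 11.95
position: [0.5668, 0.0388, 0.0987]
tool_rot: [-0.644, 1.473, 0.644]
ft_force: [1.5, 0.3, -3.3]
grip_width: 0.267
```

Request:
jog_arm --pt "3 0 0 0 0 -0.004 1.5" --pt "3 0 0 0 0 -0.004 1.5" --pt "3 0 0 0 0 -0.004 1.5" --pt "3 0 0 0 0 -0.004 1.5" --pt "3 0 0 0 0 -0.004 1.5"

```text
time: 12.58
position: [0.5666, 0.0389, 0.0988]
tool_rot: [-0.44, 1.526, 0.44]
ft_force: [-0.4, -0.0, -3.8]
grip_width: 0.267
```

```bash
python3 - <<'E'
from h import *
s=get_state();M=R.from_rotvec(s["tool_rot"]).as_matrix();print(np.degrees(np.arctan2(M[1,2],M[0,2])),s["ft_force"],s["torque"],s["position"],M@[.0615,.0009,-.00015]+s["position"],s["joint_torque"][6],s["joint_positions"])
E
```

```text
32.19452318123867 [-0.3605345  -0.03358094 -3.80087975] [ 0.06404906 -0.09727808  0.2789342 ] [0.56658176 0.03892649 0.09880725] [0.56596774 0.03960193 0.03730726] 0.12998524121940136 [ 0.70565448  0.37730907 -0.98084047  1.75944905  0.33671842  1.18582952
  0.1901285 ]
```

Request:
jog_arm --pt "2.5 0 0 0 0 -0.003 1.5" --pt "2.5 0 0 0 0 -0.003 1.5" --pt "2.5 0 0 0 0 -0.003 1.5" --pt "2.5 0 0 0 0 -0.003 1.5"

```text
time: 13.08
position: [0.5665, 0.0389, 0.0988]
tool_rot: [-0.304, 1.549, 0.304]
ft_force: [-0.7, -0.2, -4.3]
grip_width: 0.264
```

```bash
cat >> h.py <<'E'
def tq():
    s=get_state();M=R.from_rotvec(s["tool_rot"]).as_matrix();print(s["time"],np.degrees(np.arctan2(M[1,2],M[0,2])).round(2),"F",s["ft_force"].round(1),"T",s["torque"].round(3),"tip",(M@[.0615,.0009,-.00015]+s["position"]).round(4))
E
python3 -c "
from h import *
tq()"
```

```text
13.075 22.21 F [-0.7 -0.2 -4.3] T [ 0.051 -0.074  0.263] tip [0.566  0.0397 0.0373]
```

Request:
jog_arm --pt "1.5 0 0 0 0 -0.002 1.5" --pt "1.5 0 0 0 0 -0.002 1.5"

```text
time: 13.32
position: [0.5665, 0.0388, 0.0988]
tool_rot: [-0.263, 1.555, 0.263]
ft_force: [-0.5, 0.4, -4.3]
grip_width: 0.266
```

```bash
python3 -c "
from h import *
tq()"
```

```text
13.325 19.2 F [-0.5  0.4 -4.3] T [ 0.098 -0.055  0.299] tip [0.566  0.0396 0.0373]
```

Request:
jog_arm --pt "1.5 0 0 0 0 -0.002 1.5" --pt "1.5 0 0 0 0 -0.002 1.5"

```text
time: 13.58
position: [0.5665, 0.0387, 0.0988]
tool_rot: [-0.221, 1.56, 0.221]
ft_force: [-0.4, 0.7, -3.5]
grip_width: 0.266
```

```bash
python3 -c "
from h import *
tq()"
```

```text
13.575 16.15 F [-0.4  0.7 -3.5] T [ 0.128 -0.035  0.249] tip [0.5661 0.0396 0.0373]
```

Request:
jog_arm --pt "1.2 0 0 0 0 -0.001 1.5" --pt "1.2 0 0 0 0 -0.001 1.5"

```text
time: 13.82
position: [0.5664, 0.0387, 0.0988]
tool_rot: [-0.189, 1.563, 0.189]
ft_force: [0.0, 0.4, -4.4]
grip_width: 0.264
```

```bash
python3 -c "
from h import *
tq()"
```

```text
13.825 13.76 F [ 0.   0.4 -4.4] T [ 0.102 -0.056  0.246] tip [0.5661 0.0395 0.0373]
```

Request:
jog_arm --pt "1.2 0 0 0 0 -0.001 1.5" --pt "1.2 0 0 0 0 -0.001 1.5"

```text
time: 14.08
position: [0.5664, 0.0386, 0.0988]
tool_rot: [-0.156, 1.565, 0.156]
ft_force: [0.1, 0.9, -3.9]
grip_width: 0.266
```

```bash
python3 -c "
from h import *
tq()"
```

```text
14.075 11.35 F [ 0.1  0.9 -3.9] T [ 0.145 -0.029  0.266] tip [0.5661 0.0395 0.0373]
```

Request:
jog_arm --pt "1.2 0 0 0 0 -0.001 1.5" --pt "1.2 0 0 0 0 -0.001 1.5"

```text
time: 14.32
position: [0.5664, 0.0386, 0.0988]
tool_rot: [-0.123, 1.567, 0.123]
ft_force: [-1.5, 0.2, -4.7]
grip_width: 0.268
```

```bash
python3 -c "
from h import *
tq()"
```

```text
14.325 8.95 F [-1.5  0.2 -4.7] T [ 0.116 -0.031  0.314] tip [0.5661 0.0395 0.0373]
```

Request:
jog_arm --pt "1 0 0 0 0 -0.001 1.5" --pt "1 0 0 0 0 -0.001 1.5"

```text
time: 14.58
position: [0.5663, 0.0386, 0.0988]
tool_rot: [-0.096, 1.569, 0.095]
ft_force: [-0.0, 0.1, -5.0]
grip_width: 0.268
```

```bash
python3 -c "
from h import *
tq()"
```

```text
14.575 6.97 F [-0.   0.1 -5. ] T [0.088 0.021 0.253] tip [0.5661 0.0395 0.0373]
```

Request:
jog_arm --pt "0.8 0 0 0 0 -0.001 1.5" --pt "0.8 0 0 0 0 -0.001 1.5"

```text
time: 14.82
position: [0.5664, 0.0386, 0.0988]
tool_rot: [-0.074, 1.57, 0.074]
ft_force: [-1.1, 0.3, -4.5]
grip_width: 0.269
```

```bash
python3 -c "
from h import *
tq()"
```

```text
14.825 5.38 F [-1.1  0.3 -4.5] T [0.158 0.102 0.273] tip [0.5661 0.0395 0.0373]
```

Request:
jog_arm --pt "0.8 0 0 0 0 -0.001 1.5" --pt "0.8 0 0 0 0 -0.001 1.5"

```text
time: 15.08
position: [0.5663, 0.0387, 0.0988]
tool_rot: [-0.053, 1.57, 0.052]
ft_force: [-0.4, 0.3, -5.3]
grip_width: 0.262
```

```bash
python3 -c "
from h import *
tq()"
```

```text
15.075 3.83 F [-0.4  0.3 -5.3] T [0.149 0.054 0.582] tip [0.5661 0.0395 0.0373]
```

Request:
jog_arm --pt "0.8 0 0 0 0 -0.001 1.5" --pt "0.8 0 0 0 0 -0.001 1.5"

```text
time: 15.32
position: [0.5664, 0.0387, 0.0988]
tool_rot: [-0.031, 1.571, 0.03]
ft_force: [-0.1, -0.1, -6.0]
grip_width: 0.27
```

```bash
python3 -c "
from h import *
tq()
p,d=get_image('wrist');cv2.imwrite('pics/w13.png',p[:,:,::-1])"
```

```text
15.325 2.24 F [-0.1 -0.1 -6. ] T [-0.031 -0.009  0.737] tip [0.5662 0.0395 0.0373]
```

View pics/w13.png

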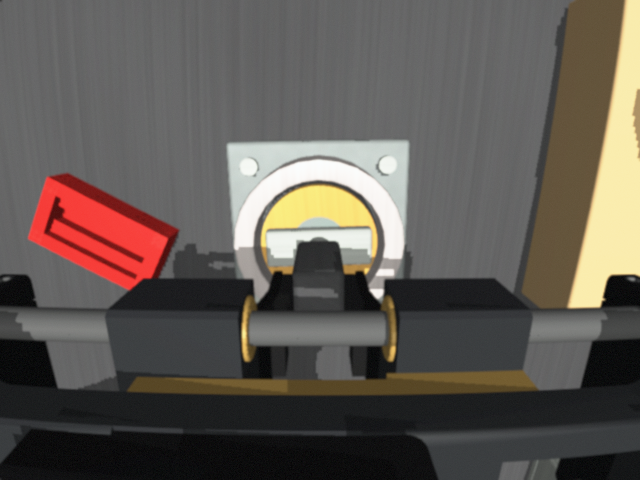

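Request:
jog_arm --pt "-1.2 0 0 0 0 0.001 1.5" --pt "-1.2 0 0 0 0 0.001 1.5" --pt "-1 0 0 0 0 0.001 1.5"

```text
time: 15.75
position: [0.5668, 0.0384, 0.0991]
tool_rot: [-0.077, 1.569, 0.077]
ft_force: [0.1, 1.1, -3.0]
grip_width: 0.265
```

```bash
python3 -c "
from h import *
tq()"
```

```text
15.75 5.62 F [ 0.1  1.1 -3. ] T [-0.008 -0.095 -0.004] tip [0.5666 0.0392 0.0376]
```

Request:
jog_arm --pt "-0.6 0 0 0 0 0 1.5" --pt "0 0 0 -0.3 0 0 1.5" --pt "0 0 0 -0.4 0 0 1.5" --pt "0 0 0 -0.6 0 0 1.5"

```text
time: 16.25
position: [0.5664, 0.0386, 0.1123]
tool_rot: [-0.085, 1.569, 0.085]
ft_force: [0.7, 0.6, -2.8]
grip_width: 0.269
```

```bash
python3 -c "
from h import *
tq()"
```

```text
16.25 6.23 F [ 0.7  0.6 -2.8] T [-0.019 -0.114  0.068] tip [0.5662 0.0395 0.0508]
```

Request:
jog_arm --pt "0 0 0 -3 0 0 1.5" --pt "0 0 0 -4 0 0 1.5" --pt "0 0 0 -2 -2.5 0 1.5" --pt "0 0 0 0 -2.5 0 1.5" --pt "0 0 0 0 0 0 1.5" --pt "0 0 0 0 0 0 1.5"

```text
time: 17.0
position: [0.5716, -0.0101, 0.2019]
tool_rot: [-0.085, 1.569, 0.086]
ft_force: [-0.5, -0.2, -4.0]
grip_width: 0.264
```

```bash
python3 -c "
from h import *
chk('w14')"
```

```text
t 17.0 yaw 6.26 down [-2.e-04  8.e-04 -1.e+00] F [-0.5 -0.2 -4. ] T [ 0.07 -0.11 -0.04] pos [ 0.5716 -0.0101  0.2019] tip [ 0.5714 -0.0092  0.1404]
rim yz mm [49.74 -0.24] medres 0.21 72 rimx 0.1524 bar [ 0.89 -0.25] [67.2 24.2] 89.76
```

View pics/w14.png

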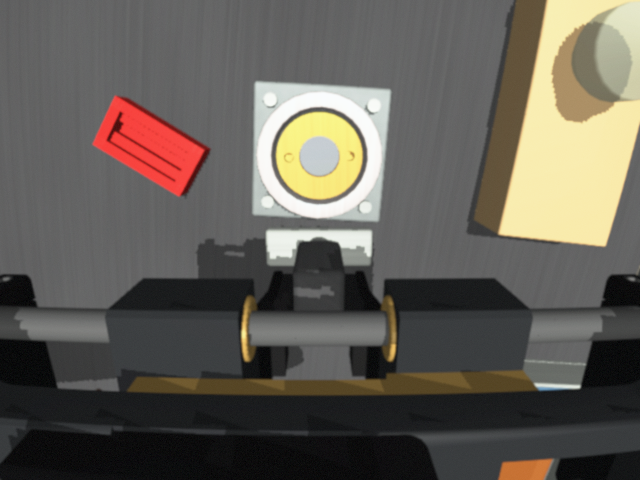

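The ring's holes are now at (289,157) and (351,156), nearly parallel to the flange edge. Checking the angle.

```bash
python3 - <<'E'
from h import *
f=np.load("pics/w14.npz");p=f["p"]
cv2.imwrite("pics/w14c.png",cv2.resize(p[115:200,270:370,::-1],(700,595),interpolation=cv2.INTER_CUBIC))
rows_to([.5080,.2765,.22],-15.5-0.0,6,1.5)
E
```

```text
rotvec total [ 2.182e+01 -2.000e-02 -4.000e-02] shift now-tool cm [-1.79 29.14 -3.17] rows 6
[3.6, -0.0, -0.0, -0.3, 4.86, -0.53, 1.5]
[3.6, -0.0, -0.0, -0.3, 4.81, -0.84, 1.5]
[3.6, -0.0, -0.0, -0.3, 4.75, -1.14, 1.5]
[3.6, -0.0, -0.0, -0.3, 4.67, -1.44, 1.5]
[3.6, -0.0, -0.0, -0.3, 4.57, -1.73, 1.5]
[3.6, -0.0, -0.0, -0.3, 4.45, -2.02, 1.5]
```

View pics/w14c.png

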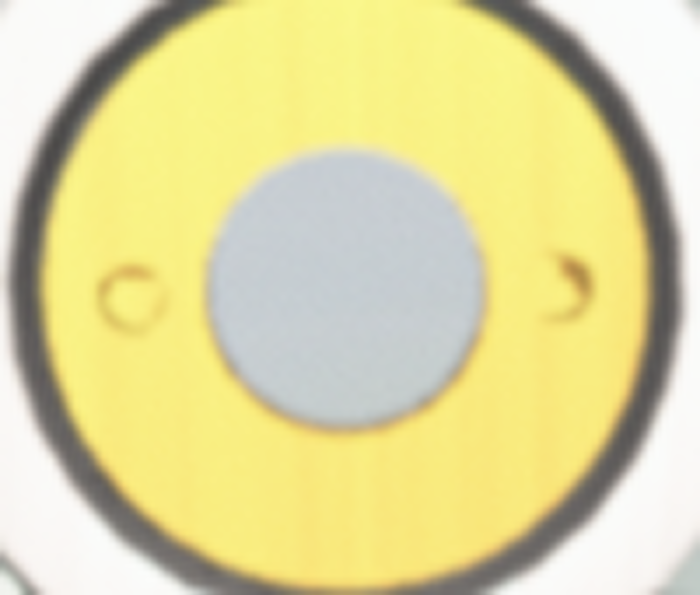

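```bash
python3 - <<'E'
from h import *
rows_to([.493,.2225,.205],-16.1,5,1.5)
E
```

```text
rotvec total [ 2.242e+01 -2.000e-02 -4.000e-02] shift now-tool cm [-0.29 23.94 -5.25] rows 5
[4.5, -0.0, -0.0, -0.06, 4.79, -1.05, 1.5]
[4.5, -0.0, -0.0, -0.06, 4.69, -1.42, 1.5]
[4.5, -0.0, -0.0, -0.06, 4.57, -1.78, 1.5]
[4.5, -0.0, -0.0, -0.06, 4.41, -2.14, 1.5]
[4.5, -0.0, -0.0, -0.06, 4.23, -2.47, 1.5]
```

Request:
jog_arm --pt "4.5 0 0 0 4.8 -1.05 1.5" --pt "4.5 0 0 0 4.7 -1.4 1.5" --pt "4.5 0 0 -0.1 4.6 -1.8 1.5" --pt "4.5 0 0 -0.1 4.4 -2.1 1.5" --pt "4.4 0 0 -0.1 4.2 -2.5 1.5" --pt "0 0 0 0 0 0 1.5" --pt "0 0 0 0 0 0 1.5" --pt "0 0 0 0 0 0 1.5"

```text
time: 18.05
position: [0.4942, 0.2202, 0.2046]
tool_rot: [0.222, 1.559, -0.223]
ft_force: [-0.1, -0.7, -3.2]
grip_width: 0.268
```

```bash
cat >> h.py <<'E'
def relstand(n):
    s=get_state();p,d=get_image("wrist");np.savez(f"pics/{n}.npz",p=p,d=d,pos=s["position"],rot=s["tool_rot"]);cv2.imwrite(f"pics/{n}.png",p[:,:,::-1])
    M=R.from_rotvec(s["tool_rot"]).as_matrix();print("t",s["time"],"yaw",np.degrees(np.arctan2(M[1,2],M[0,2])).round(2),"pos",s["position"].round(4),"down",M[:,0].round(4),"q",s["joint_positions"].round(2))
    i=camera_info("wrist");W=cloud(i,d,s);Q=(W-s["position"])@M
    r=np.linalg.norm(W[...,:2]-[.5087,.2749],axis=2);m=(r<.065)&(W[...,2]>.021)&(W[...,2]<.027)
    print("stand in tool",m.sum(),cv2.minAreaRect(Q[m][:,1:].astype(np.float32)*1000))
    x=Q[...,0];m=(x>.039)&(x<.050)&(np.abs(Q[...,1])<.02)&(np.abs(Q[...,2])<.04)
    print("bar",cv2.minAreaRect(Q[m][:,1:].astype(np.float32)*1000))
E
python3 -c "
from h import *
relstand('w15')"
```

```text
t 18.05 yaw -16.25 pos [0.4942 0.2202 0.2046] down [-3.e-04 -7.e-04 -1.e+00] q [ 0.43  0.19 -1.    1.69  0.17  1.35 -0.88]
stand in tool 2950 ((56.13410949707031, -1.4225883483886719), (51.929832458496094, 96.89152526855469), 0.028336992487311363)
bar ((0.6569814682006836, -0.0629425048828125), (67.26262664794922, 23.82944107055664), 89.77135467529297)
```

View pics/w15.png

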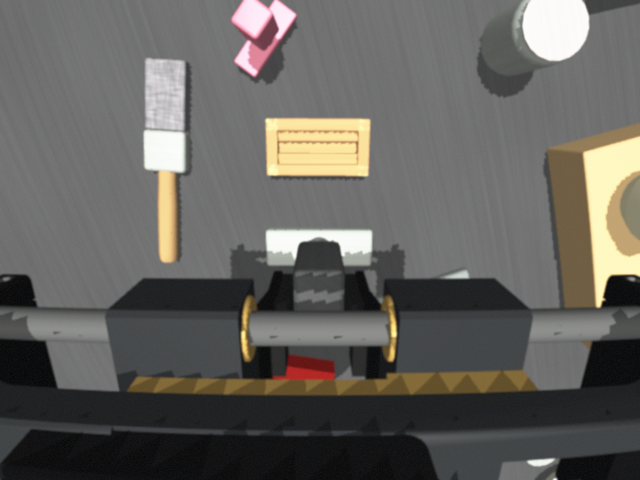

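The empty stand is at (318,148), aligned with the bar at (319,247). Moving over it.

Request:
jog_arm --pt "0 0 0 0 2.8 -0.07 1.5" --pt "0 0 0 2.5 2.74 -0.06 1.5" --pt "0 0 0 4 0 0 1.5" --pt "0 0 0 3.5 0 0 1.5" --pt "0 0 0 0 0 0 1.5" --pt "0 0 0 0 0 0 1.5" --pt "0 0 0 0 0 0 1.5"

```text
time: 18.98
position: [0.5094, 0.2754, 0.1068]
tool_rot: [0.223, 1.557, -0.221]
ft_force: [0.0, 0.9, -3.9]
grip_width: 0.26
```

```bash
python3 -c "
from h import *
relstand('w16');tq()"
```

```text
t 18.975 yaw -16.21 pos [0.5094 0.2754 0.1068] down [ 0.003   0.0012 -1.    ] q [ 0.26  0.39 -0.96  1.73  0.34  1.2  -1.08]
stand in tool 3492 ((-1.2868900299072266, -0.5545272827148438), (52.6174201965332, 96.56099700927734), 0.2881842851638794)
bar ((0.7183341979980469, -0.08023834228515625), (67.29264831542969, 23.883655548095703), 89.47344207763672)
19.025 -16.2 F [-0.  -0.3 -4.6] T [ 0.011 -0.007  0.044] tip [0.5094 0.2763 0.0451]
```

Request:
jog_arm --pt "0 0 0 0.5 -0.15 -0.04 1.5" --pt "0 0 0 0.5 0 0 1.5" --pt "0 0 0 0 0 0 1.5" --pt "0 0 0 0 0 0 1.5" --pt "0 0 0 0 0 0 1.5"

```text
time: 19.65
position: [0.5072, 0.2737, 0.0949]
tool_rot: [0.221, 1.559, -0.221]
ft_force: [-0.2, -0.2, -3.7]
grip_width: 0.266
```

```bash
python3 -c "
from h import *
relstand('w17');tq()"
```

```text
t 19.65 yaw -16.16 pos [0.5072 0.2737 0.0949] down [ 1.e-04  1.e-04 -1.e+00] q [ 0.25  0.4  -0.96  1.74  0.35  1.18 -1.08]
stand in tool 4124 ((0.9593582153320312, 1.0162086486816406), (52.94990921020508, 96.74201965332031), 0.11824240535497665)
bar ((0.6035757064819336, -0.061649322509765625), (67.22288513183594, 24.01450538635254), 89.8393325805664)
19.7 -16.17 F [ 0.2  0.4 -4.2] T [-0.064 -0.06  -0.057] tip [0.5074 0.2746 0.0335]
```

Request:
jog_arm --pt "0 0 0 0.5 0.02 0.08 1.5" --pt "0 0 0 0.6 0 0 1.5" --pt "0 0 0 0.6 0 0 1.5" --pt "0 0 0 0.4 0 0 1.5" --pt "0 0 0 0.2 0 0 1.5" --pt "0 0 0 0 0 0 1.5"

```text
time: 20.45
position: [0.5079, 0.2736, 0.0717]
tool_rot: [0.221, 1.56, -0.221]
ft_force: [0.3, 0.1, -3.4]
grip_width: 0.27
```

```bash
python3 -c "
from h import *
tq()"
```

```text
20.45 -16.16 F [ 0.3  0.1 -3.4] T [-0.001 -0.048  0.028] tip [0.508  0.2745 0.0102]
```

Request:
jog_arm --pt "0 0 0 0.1 0 0 1.5" --pt "0 0 0 0.05 0 0 1.5" --pt "0 0 0 0 0 0 1.5"

```text
time: 20.82
position: [0.508, 0.2736, 0.0704]
tool_rot: [0.221, 1.559, -0.222]
ft_force: [-0.9, -0.0, -4.7]
grip_width: 0.267
```

```bash
python3 -c "
from h import *
tq();p,d=get_image('wrist');cv2.imwrite('pics/w18.png',p[:,:,::-1])"
```

```text
20.825 -16.17 F [-0.9 -0.  -4.7] T [-0.029 -0.083  0.034] tip [0.5081 0.2745 0.0089]
```

View pics/w18.png

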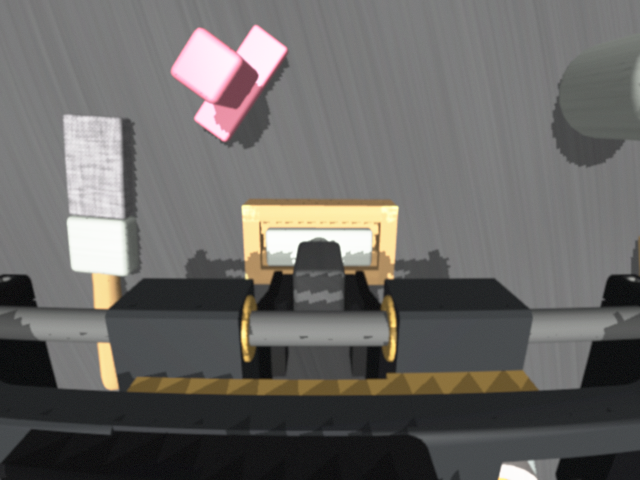

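Request:
jog_arm --pt "0 0 0 0.05 0 0 1.5" --pt "0 0 0 0 0 0 1.5"

```text
time: 21.12
position: [0.5082, 0.2737, 0.07]
tool_rot: [0.222, 1.559, -0.221]
ft_force: [0.0, 1.0, -3.3]
grip_width: 0.268
```

Request:
jog_arm --pt "0 0 0 0.05 0 0 1.5" --pt "0 0 0 0 0 0 1.5"

```text
time: 21.38
position: [0.5083, 0.2738, 0.0699]
tool_rot: [0.222, 1.559, -0.221]
ft_force: [-1.4, 0.2, 2.9]
grip_width: 0.269
```

Contact with the ledge: the force rose by about 6 N. Releasing slowly.

Request:
jog_arm --pt "0 0 0 -0.03 0 0 2.2" --pt "0 0 0 0 0 0 2.4" --pt "0 0 0 0 0 0 2.7" --pt "0 0 0 0 0 0 3.2" --pt "0 0 0 0 0 0 4.5" --pt "0 0 0 0 0 0 6.5" --pt "0 0 0 0 0 0 8.7" --pt "0 0 0 0 0 0 8.7" --pt "0 0 0 0 0 0 8.7" --squeeze 10

```text
time: 22.5
position: [0.508, 0.2736, 0.0697]
tool_rot: [0.221, 1.559, -0.222]
ft_force: [-0.1, 0.5, -0.6]
grip_width: 0.85
```

```bash
python3 -c "
from h import *
tq();p,d=get_image('wrist');cv2.imwrite('pics/w19.png',p[:,:,::-1]);print(get_state()['grip_width'])"
```

```text
22.5 -16.17 F [-0.1  0.5 -0.6] T [ 0.003 -0.09   0.021] tip [0.5081 0.2745 0.0082]
0.8958262311770782
```

View pics/w19.png

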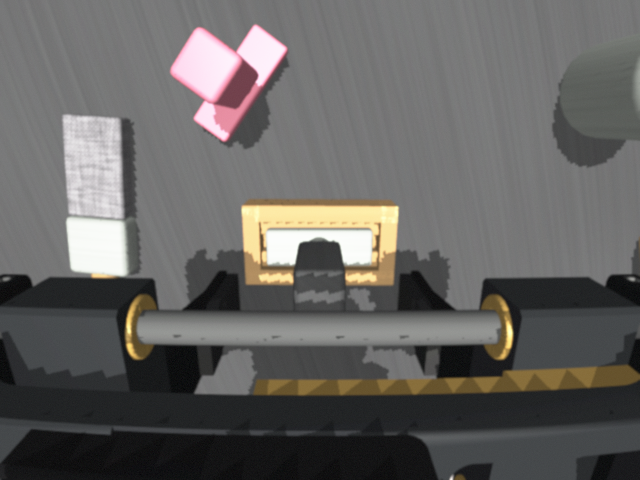

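Released, and the spanner is seated. Now I'll raise the arm and view the ring again.

Request:
jog_arm --pt "0 0 0 -1 0 0 8.7" --pt "0 0 0 -3 0 0 8.7" --pt "0 0 0 -6 0 0 8.7" --pt "0 0 0 -6 0 0 8.7" --pt "0 0 0 -4 -3 0 8.7" --pt "0 0 0 0 -3 0 8.7" --pt "0 0 0 0 0 0 8.7" --pt "0 0 0 0 0 0 8.7"

```text
time: 23.55
position: [0.4912, 0.2165, 0.2699]
tool_rot: [0.221, 1.559, -0.221]
ft_force: [-0.2, 0.5, 0.4]
grip_width: 0.998
```

```bash
python3 - <<'E'
from h import *
relstand("w20")
f=np.load("pics/w20.npz");s=dict(position=f["pos"],tool_rot=f["rot"]);W=cloud(camera_info("wrist"),f["d"],s)
r=np.linalg.norm(W[...,:2]-[.5087,.2749],axis=2);q=W[(r<.03)&(W[...,2]>.088)&(W[...,2]<.105)];print(cv2.minAreaRect(q[:,:2].astype(np.float32)*1000),np.median(q[:,2]))
for n in ["scene","side"]:
    p,d=get_image(n);cv2.imwrite(f"pics/{n}9.png",p[:,:,::-1])
E
```

```text
t 23.55 yaw -16.15 pos [0.4912 0.2165 0.2699] down [ 3.e-04  2.e-04 -1.e+00] q [ 0.47  0.14 -1.02  1.6   0.12  1.47 -0.84]
stand in tool 2882 ((60.41077423095703, 0.27484130859375), (96.74225616455078, 51.17593002319336), 89.87388610839844)
bar ((0.0, 0.0), (0.0, 0.0), 0.0)
((508.0314636230469, 274.5492858886719), (23.631362915039062, 24.136449813842773), 73.8568115234375) 0.09540598868141964
```

View pics/w20.png

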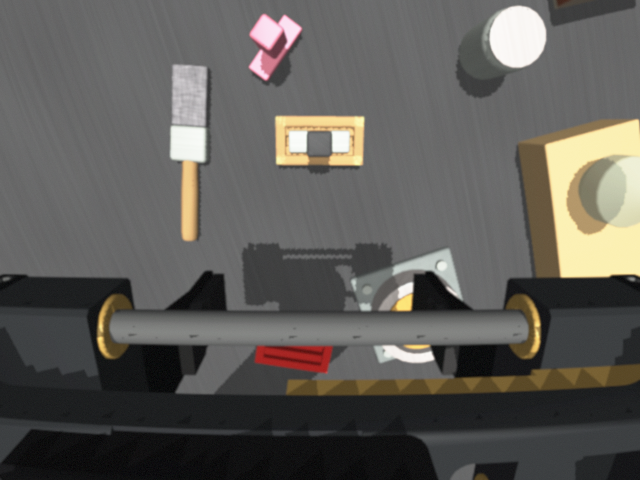

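View pics/scene9.png

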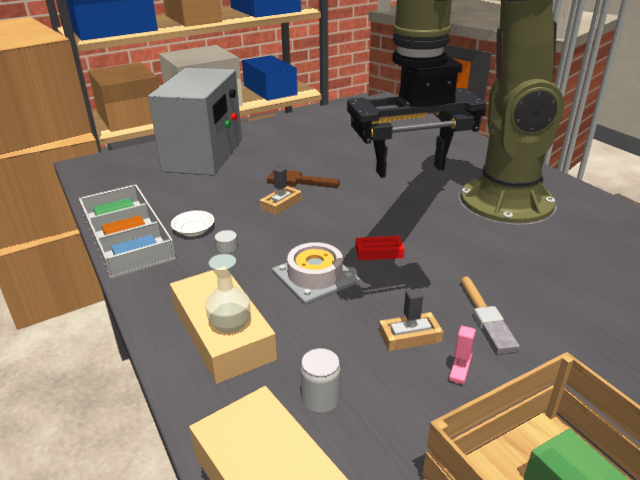

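```bash
python3 -c "
from bench import *
print(close_job())"
```

```text
the job is handed in; nothing more can be done
None
```

The brass ring is turned clockwise to its stop. The wide spanner is back upright in its own stand and released. I handed the job in after about 24 s of the allowed 72 s.

- **Engaging the ring:** both pins went about 7 mm into the holes, with no contact force showing on the way down.
- **Turning:** the ring moved about 38° (from 46° to about 8°) at a steady friction torque of about 0.27 N m. At the stop the torque rose to 0.58 and then 0.74 N m, which I calculate as about 27 N on the two pins together. I stopped there, and the torque read about zero before I lifted the spanner out.
- **Last checks:**
  - The wrist camera shows the handle upright and about 1 mm from the pocket centre, with its top at the same height as at the start.
  - The scene camera shows the jaws clear and the other objects where they were.
- **Less certain:**
  - The spanner slipped about 1° in the grip at the stop.
  - I took "home" from the torque rise. The final hole angle was read by eye from one picture, to about 1°, and I did not engage the ring a second time.
  - Fixed and wrist cameras disagreed by 1–2 mm, so I aligned the spanner to the ring within the wrist camera's own view.

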